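Open the bench centrifuge and balance its rotor

ROBOT

A 7-joint arm with a two-finger parallel gripper is mounted at the origin on a cart in front of the work surface, level with it; the furniture and walls round the work are solid. World frame = base frame: x ahead of the robot, y to its left, z up, the work surface at z = 0. Lengths are in m, angles in rad, forces in N, time in s.
With the tool pointing down it reaches from about 0.4 to 0.85 m from the base axis. Payload 10.4 kg.
Tool frame: the origin (TCP) lies midway between the tips of the shut fingers; the grasp point (between the pads) lies 19 mm behind it; z points along the fingers, y is the line along which they close (so a half turn about z gives the same grasp; the last joint's range is limited). The gripper opens to 85 mm and grips with 20 to 120 N. Pads are 22 mm wide; open, the fingers measure 114 mm over their backs; the gripper's body (76 mm by 85 mm) begins 54 mm behind the grasp point. The pads swing forward as they close: fully open they stand 13 mm farther back than shut.
Start: joints at [1.297, 0.332, -0.065, 1.46, 0.022, 1.35, -0.088], TCP at [0.155, -0.605, 0.231] pointing down, gripper open.
Joint ranges: [-2.6, 2.6], [-0.5, 2.12], [-1.47, 1.34], [0.16, 2.42], [-1.27, 4.41], [0.06, 2.06], [-2.6, 2.6]. Speed limits (rad/s): [2.22, 2.22, 2.79, 2.79, 3.14, 3.14, 3.14].

INTERFACE

Orientations are given as a unit quaternion [w, x, y, z].
In Python, from rig import telemetry, snapshot, env gives the robot as it stands. The module is installed in compiled form; this text tells all that it offers.
- The arm moves only by the tool drive_tool, never from a script. Its argument "moves" is a list that holds one entry, the list of rows, each a list of 7 numbers: the shift along the tool's x, y, z in units of 40 mm (1.0 is 40 mm), then the turn, a rotation vector about the tool's x, y, z in units of 5 degrees (1.0 is 5 degrees), then the finger opening in mm, from 0 to 85.4. A call has 1 to 8 rows; each row shifts and turns the commanded pose from where the row before left it, along the tool's axes as they then stand; what a row does not reach is not made up. A row lasts 1/12 s, in which the tool goes at most 41.7 mm and 7.16 degrees, less where a joint would pass 70% of its speed; a pose out of reach is approached as far as the arm can. A call is refused whole if a number of a shift passes 1 or a number of a turn 1, either way. A call with a gripper value outside its range is refused whole. The fingers move at their own pace and stop on an object; "newtons" is the grip in N (left out, the last holds). Time passes only in rows, so rows that do not move let the fingers close. It gives the time, the measured TCP pose, the force, the opening and the grip force at its end, in the units of the state.
- telemetry.read_state(): the state, without advancing time (a new reading comes with each control period).
- snapshot(name): name is "side" or "top" or "wrist"; returns a dict with "image" (400x640x3 uint8, red, green, blue), "depth" (400x640 float32, m along the optical axis (not along the pixel's ray), 0 where there is no reading), "K" (3x3 intrinsics, pixels), "k1" (the pictures are not rectified: a ray, as slopes to the right and down, at radius r is drawn at 1 + k1 r^2 times it, then the intrinsics apply), "xyz" and "attitude" of the camera in the world; the wrist camera has in their place "mount" (4x4, takes a point from camera to tool coordinates, whose origin is the TCP and whose axes are the flange's). Camera axes: x right, y down, z forward; pixel columns grow to the right and rows downward; lengths in m; the calibration is good to about 2 mm. A picture is of the moment at which its call begins: read the wrist's pose just before it.
- env.sign_off(): hands the job in; it is judged then, once.
The state is a dict: "clock": time; "joint_positions": joint angles; "qvel": joint speeds; "tau": joint torques, N m; "tool_pos": TCP position; "orientation": TCP orientation; "force": force on the tool from outside, world axes, zero at the start; "moment": the same for the moment, N m; "width": finger opening in m; "gripper_force": force on a finger pad.
Only numpy, scipy, OpenCV 4.12 (cv2) and the standard library are available. Lean on these libraries where they do the work, as an engineer would, in place of code of your own. Each camera call takes 0.05 s, during which the arm holds its last target. There are 200 camera calls.

TASK

Load the small bench centrifuge. Push its lid up by the grip lip, past the point where the gas strut takes over, so that it stays open by itself; do not force it against the strut's stop. Then take the sample vial from the rack on the right and set it fully home in the bucket across from the vial already in the rotor, so that the rotor is balanced. Be gentle with machine and glass, and leave the jar, petri dish, tweezers and rack where they are.

Things in the scene. Friction and masses are not known exactly. Their poses are not given: they have to be found in the camera images.
- centrifuge: White bench centrifuge, fixed: housing 200 deep (x) x 190 wide (y) x 112 mm high, origin at the centre of its underside on the bench. The front (-x) has display, knob and lid lip; the lid hinge is at the back (axis along y at x = +95, z = 116 mm). Round bowl, 145 mm diameter, centred at x = -8 mm, rim at 112 mm. A gas strut stands outside the right-hand side (y = -105 mm).
- centrifuge_lid (a joint): Lid angle, rad, 0 shut. Grey lid, 200 x 190 x 24 mm, 0.7 to 1 kg. Let go early it falls shut: up to a balance point, between about 60 and 75 degrees, it must be pushed (3 to 5 N upward at the lip at first, then less). Beyond it a damped gas strut lifts it slowly off the hand to the strut's stop, between about 80 and 98 degrees as the strut's foot is clamped, and holds it: feel, do not assume.
- lid_lip (a point): Middle of the lower outer edge of the lid's black grip lip: 148 mm above the bench when shut, 217 mm in front of the hinge axis. The lip is a plate 110 mm wide, 34 mm long, 6 mm thick, flared up 55 degrees from the lid's front edge, 22 mm out from the housing; below it the front is free, so fingertips leaning 20 to 45 degrees forward fit under it. Moves with the lid; z out of the lid's top.
- rotor (a joint): Angle of the rotor about its upright axis (bowl centre), rad, anticlockwise from above. Turns freely with slight friction. At 0 the vial already loaded is at the hinge side (+x of the centrifuge) and the empty bucket across from it at the front. Four upright buckets on a circle of 42 mm radius.
- bucket (a point): Centre of the inner floor of the empty bucket across from the loaded vial, 44 mm above the bench. Steel bucket of 20 mm bore, 40 mm deep, mouth 84 mm above the bench (28 mm below the bowl's rim); outer diameter 28 mm. z up; turns with the rotor.
- vial: The only vial in the rack at the right: glass, 17 mm diameter, foot slightly rounded, 70 mm tall, 30 g, with an 18 mm cap over its top 13 mm (lift it by the cap). Origin at the centre of its underside, z up along it; it may lean about 2 degrees in its hole.
- rack: Clear acrylic two-tier vial rack, 62 (x) x 170 (y) x 46 mm, loose; origin at the centre of its underside. The vial stands on its floor (4 mm) in a hole of 20 x 19 mm, its upper 28 mm above the rack.
- jar: White screw-top specimen jar, 55 mm diameter, 80 mm tall, standing loose to the right of the centrifuge; bystander. Origin at the centre of its underside.
- petri_dish_1: Open petri dish, 58 mm diameter, 13 mm high, loose; bystander. Origin at the centre of its underside.
- tweezers: Steel tweezers, 122 mm long, lying loose on the bench in front of the microscope; bystander.

How it is judged:
By the outcome, as a careful person would: the job done as asked, in the order asked, and still so for the second after the job is handed in, with the robot touching nothing.
It also fails if it takes over 72 s, if anything falls off the work surface, if the arm or the gripper's body presses on something with over 40 N, if the wrist force passes 120 N, or if a joint passes its speed limit or range.

## Working session

There is one attempt and no reset: what is moved stays moved. The work goes in short steps, Python scripts to look and compute and a tool call to move; the robot and the scene stay as the last step left them, time stands still between calls to the robot, and variables do not carry over. Pictures are saved under pics/ and viewed, at most 14 in all, crops included, and the job is handed in when it is done.

Besides the shell and the picture viewer there is one more tool, called after ">>>" as name(argument=value, ...) on one line, values as JSON. drive_tool: Moves the arm, as the interface text tells. Its arguments: {"type":"object","properties":{"moves":{"type":"array","items":{"type":"array","items":{"type":"array","items":{"type":"number"}}}},"newtons":{"type":"number"}},"required":["moves"]}

```bash
mkdir -p pics; cat > h.py <<'E'
import numpy as np, cv2, pickle
from scipy.spatial.transform import Rotation as R
from rig import telemetry, snapshot, env
def rot(q): return R.from_quat([q[1],q[2],q[3],q[0]]).as_matrix()
def snap(n):
    st=telemetry.read_state(); s=snapshot(n)
    if n=="wrist":
        T=np.eye(4);T[:3,:3]=rot(st["orientation"]);T[:3,3]=st["tool_pos"]
        M=T@np.array(s["mount"])
    else:
        M=np.eye(4);a=np.array(s["attitude"],float)
        M[:3,:3]=a if a.shape==(3,3) else rot(a);M[:3,3]=s["xyz"]
    s["M"]=M; return s
def rays(s,uv):
    K=np.array(s["K"],float);uv=np.asarray(uv,float).reshape(-1,2)
    d=np.c_[(uv[:,0]-K[0,2])/K[0,0],(uv[:,1]-K[1,2])/K[1,1]];p=d.copy()
    for _ in range(30): p=d/(1+s["k1"]*(p**2).sum(1,keepdims=True))
    return np.c_[p,np.ones(len(p))]
def plane(s,uv,z):
    D=rays(s,uv)@s["M"][:3,:3].T;o=s["M"][:3,3];return o+D*((z-o[2])/D[:,2])[:,None]
def depthpts(s,uv):
    uv=np.asarray(uv).reshape(-1,2).astype(int)
    d=s["depth"][uv[:,1],uv[:,0]];return (rays(s,uv)*d[:,None])@s["M"][:3,:3].T+s["M"][:3,3]
def cloud(s):
    v,u=np.mgrid[0:400,0:640];P=depthpts(s,np.c_[u.ravel(),v.ravel()]).reshape(400,640,3);P[s["depth"]==0]=np.nan;return P
def save(s,n): cv2.imwrite("pics/"+n,cv2.cvtColor(s["image"],cv2.COLOR_RGB2BGR))
def st():
    s=telemetry.read_state();print({k:np.round(s[k],4).tolist() for k in("clock","joint_positions","tool_pos","orientation","force","width","gripper_force")});return s
E
python3 - <<'E'
from h import *
s0=st()
S={}
for n in("side","top","wrist"):
    s=snap(n);S[n]=s;print(n,np.round(s["M"],3).tolist(),np.round(s["K"],1).tolist(),s["k1"],s.get("attitude"))
pickle.dump(S,open("s0.pkl","wb"))
save(S["top"],"top0.png");save(S["side"],"side0.png")
E
```

```text
{'clock': 0.0, 'joint_positions': [1.2974, 0.3329, -0.0647, 1.461, 0.0216, 1.3499, -0.0885], 'tool_pos': [0.155, -0.6051, 0.2305], 'orientation': [-0.0007, 0.9921, 0.1251, -0.0001], 'force': [-0.3548, -0.6663, 1.1028], 'width': 0.0853, 'gripper_force': 0.0}
side [[-0.937, -0.148, 0.317, 0.125], [-0.349, 0.339, -0.873, 1.069], [0.022, -0.929, -0.37, 0.552], [0.0, 0.0, 0.0, 1.0]] [[401.8, 0.0, 322.3], [0.0, 401.8, 200.9], [0.0, 0.0, 1.0]] -0.05087336961864039 [ 0.09059066 -0.15297471  0.81332118 -0.55398621]
top [[0.007, -0.997, 0.075, 0.427], [-1.0, -0.009, -0.029, 0.07], [0.029, -0.075, -0.997, 1.197], [0.0, 0.0, 0.0, 1.0]] [[384.2, 0.0, 320.6], [0.0, 384.2, 206.3], [0.0, 0.0, 1.0]] -0.0316866342667571 [-0.01629694  0.70934574 -0.70371506  0.03671703]
wrist [[0.248, -0.934, -0.258, 0.22], [-0.969, -0.239, -0.066, -0.589], [-0.0, 0.266, -0.964, 0.372], [0.0, 0.0, 0.0, 1.0]] [[344.8, 0.0, 319.8], [0.0, 344.8, 201.9], [0.0, 0.0, 1.0]] -0.0542881511324257 None
```

View pics/top0.png

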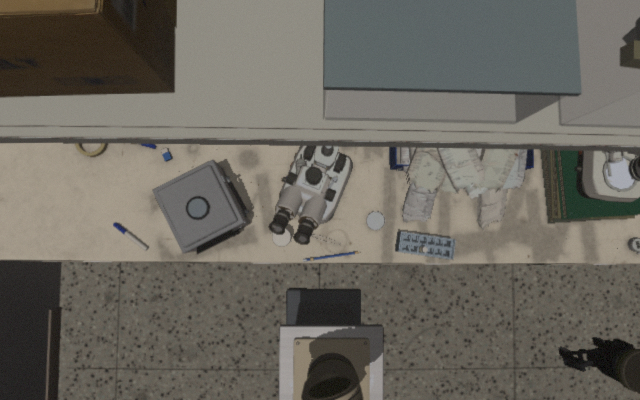

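View pics/side0.png

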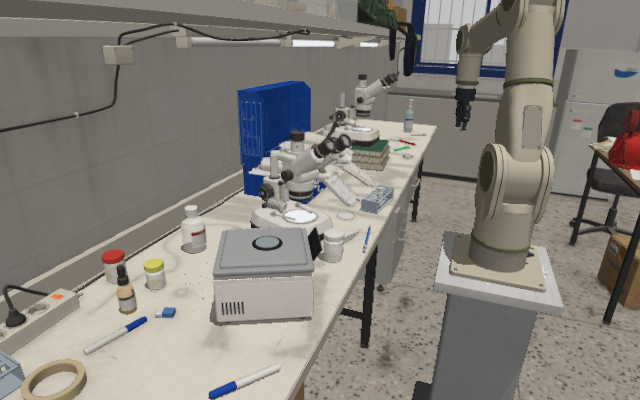

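The top view shows the centrifuge at about (202,206) with a dark lip at (218,240), the rack at (425,245), a dish at (375,220), and the white jar top at (281,240). The side view shows the lip at (315,243), on the robot side. I'll measure from the depth and a crop.

```bash
python3 - <<'E'
from h import *
S=pickle.load(open("s0.pkl","rb"))
s=S["top"];P=cloud(s)
ex=[(200,205),(170,220),(218,240),(240,185),(281,240),(375,220),(425,245),(380,250),(330,200)]
for e in ex: print(e,np.round(P[e[1],e[0]],3))
z=P[...,2]
m=((z>0.12)&(z<0.155)).astype(np.uint8);m[:, :140]=0;m[:,262:]=0;m[:150]=0;m[262:]=0
cs,_=cv2.findContours(m,cv2.RETR_EXTERNAL,cv2.CHAIN_APPROX_NONE);c=max(cs,key=cv2.contourArea)
print(cv2.minAreaRect(c)); q=P[m>0]; print(np.nanpercentile(q[:,2],[2,50,98]))
zz=np.nanmedian(q[:,2]); W=plane(s,c.reshape(-1,2),zz)[:,:2]
r=cv2.minAreaRect((W*1000).astype(np.float32));print(r,cv2.boxPoints(r))
a=cv2.cvtColor(s["image"],cv2.COLOR_RGB2BGR)
A=cv2.resize(a[150:270,140:300],(800,600),interpolation=cv2.INTER_CUBIC)
B=cv2.resize(a[200:270,360:460],(700,490),interpolation=cv2.INTER_CUBIC)
b=cv2.cvtColor(S["side"]["image"],cv2.COLOR_RGB2BGR)
C=cv2.resize(b[170:330,200:420],(550,400),interpolation=cv2.INTER_CUBIC)
o=np.zeros((600,800,3),np.uint8);o[:300,:400]=cv2.resize(A,(400,300));o[:300,400:]=cv2.resize(B,(400,300));o[300:,:412]=cv2.resize(C,(412,300));o[300:,412:]=cv2.resize(cv2.cvtColor(S["wrist"]["image"],cv2.COLOR_RGB2BGR),(388,300))
cv2.imwrite("pics/mix.png",o)
E
```

```text
(200, 205) [0.507 0.369 0.146]
(170, 220) [0.466 0.455 0.132]
(218, 240) [0.412 0.318 0.145]
(240, 185) [0.581 0.288 0.003]
(281, 240) [0.413 0.152 0.084]
(375, 220) [ 0.476 -0.134  0.003]
(425, 245) [ 0.4   -0.279  0.043]
(380, 250) [ 0.382 -0.15   0.002]
(330, 200) [0.517 0.018 0.22 ]
((202.2000274658203, 207.9000244140625), (78.7095947265625, 75.5791015625), 63.43495178222656)
[0.12766938 0.13957586 0.14812024]
((500.6021423339844, 365.1222229003906), (216.95729064941406, 205.86297607421875), 28.129558563232422) [[356.4078  404.7517 ]
 [453.46536 223.20454]
 [644.7965  325.49274]
 [547.7389  507.03992]]
```

View pics/mix.png

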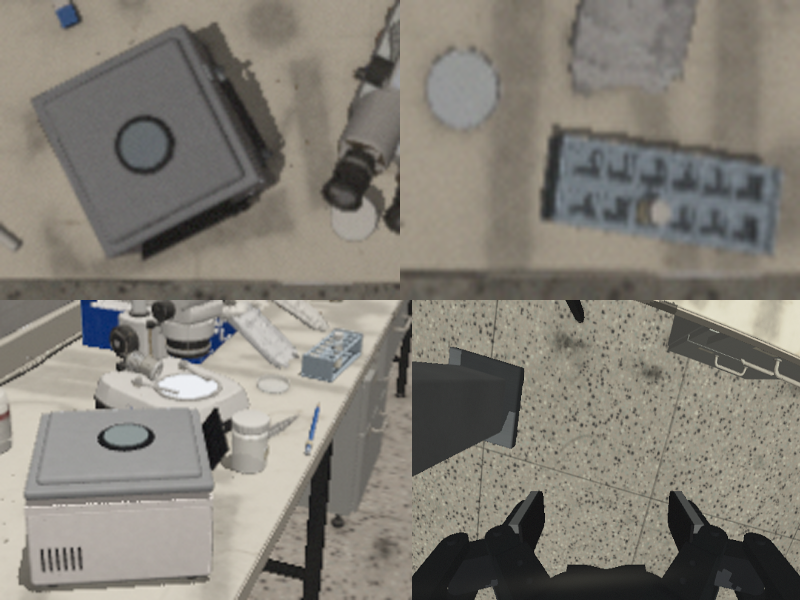

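The crop gives lid corners at top-image pixels of about (153,189), (223,160), (251,219) and (183,253). The black lip is on the lower-right edge, the strut is on the right edge, and the vial cap is at (425,249).

```bash
python3 - <<'E'
from h import *
S=pickle.load(open("s0.pkl","rb"))
s=S["top"];P=cloud(s);z=P[...,2]
g=cv2.cvtColor(s["image"],cv2.COLOR_RGB2GRAY)
print("corners",np.round(plane(s,[(153.2,189.2),(223.2,160),(251.2,218.8),(183.2,252.8)],.136),3).tolist())
m=((z>0.11)&(z<0.16)&(g>50)).astype(np.uint8);m[:, :140]=0;m[:,262:]=0;m[:150]=0;m[262:]=0
m=cv2.morphologyEx(m,cv2.MORPH_OPEN,np.ones((5,5),np.uint8))
c=max(cv2.findContours(m,cv2.RETR_EXTERNAL,cv2.CHAIN_APPROX_NONE)[0],key=cv2.contourArea)
W=plane(s,c.reshape(-1,2),.134)[:,:2]
r=cv2.minAreaRect((W*1000).astype(np.float32));print(r,cv2.boxPoints(r).tolist())
# window disc center
w=((g>90)|(g<45)).astype(np.uint8)
# lip: dark points high
l=(z>0.12)&(z<0.19)&(g<50);l[:,:140]=0;l[:,265:]=0;l[:150]=0;l[262:]=0
yy,xx=np.nonzero(l);k=yy>228
print("lip top",k.sum(),np.round(np.nanmean(P[l][k],0),3),np.round(P[l][k][::6],3).tolist())
s2=S["side"];P2=cloud(s2);g2=cv2.cvtColor(s2["image"],cv2.COLOR_RGB2GRAY)
l2=(g2<50);l2[:225]=0;l2[265:]=0;l2[:,:300]=0;l2[:,325:]=0
print("lip side",l2.sum(),np.round(P2[l2][::8],3).tolist())
z2=P2[...,2]
# lid face top z in side
print("lidz side",np.round(P2[240:262:5,230:310:20,:],3).tolist())
# vial cap, rack
print("cap",plane(s,[(425,249.5)],.074), np.round(P[246:253,422:429,2],3).tolist())
k=(z>.03)&(z<.06);k[:230]=0;k[:,:380]=0;k[:,470:]=0;k[262:]=0
c=max(cv2.findContours(k.astype(np.uint8),cv2.RETR_EXTERNAL,cv2.CHAIN_APPROX_NONE)[0],key=cv2.contourArea)
print("rack",cv2.minAreaRect((plane(s,c.reshape(-1,2),.046)[:,:2]*1000).astype(np.float32)))
E
```

```text
corners [[0.55, 0.503, 0.136], [0.634, 0.312, 0.136], [0.471, 0.231, 0.136], [0.376, 0.414, 0.136]]
((505.7303161621094, 377.56689453125), (199.46810913085938, 192.21029663085938), 28.12953758239746) [[372.4660949707031, 415.2992248535156], [463.0867919921875, 245.79202270507812], [638.9945068359375, 339.8345642089844], [548.3738403320312, 509.3417663574219]]
lip top 242 [0.409 0.329 0.142] [[0.44, 0.29, 0.13], [0.434, 0.301, 0.129], [0.434, 0.283, 0.136], [0.431, 0.29, 0.142], [0.429, 0.305, 0.135], [0.429, 0.285, 0.152], [0.426, 0.308, 0.134], [0.426, 0.289, 0.145], [0.423, 0.316, 0.134], [0.423, 0.297, 0.147], [0.42, 0.325, 0.13], [0.42, 0.305, 0.147], [0.417, 0.333, 0.13], [0.418, 0.313, 0.144], [0.418, 0.296, 0.151], [0.415, 0.323, 0.137], [0.415, 0.303, 0.153], [0.412, 0.334, 0.136], [0.412, 0.315, 0.148], [0.409, 0.346, 0.132], [0.409, 0.326, 0.145], [0.406, 0.355, 0.13], [0.407, 0.335, 0.142], [0.407, 0.317, 0.151], [0.404, 0.347, 0.136], [0.404, 0.328, 0.15], [0.401, 0.356, 0.137], [0.401, 0.333, 0.15], [0.398, 0.365, 0.133], [0.398, 0.345, 0.146], [0.395, 0.377, 0.129], [0.
[... 1283 characters left out ...]
.141]], [[0.546, 0.456, 0.142], [0.509, 0.439, 0.141], [0.471, 0.423, 0.141], [0.433, 0.408, 0.141]], [[0.535, 0.473, 0.141], [0.498, 0.457, 0.141], [0.46, 0.444, 0.142], [0.425, 0.425, 0.14]]]
cap [[ 0.38717843 -0.26975674  0.074     ]] [[0.042, 0.045, 0.039, 0.041, 0.041, 0.039, 0.044], [0.062, 0.074, 0.073, 0.074, 0.076, 0.042, 0.045], [0.072, 0.076, 0.074, 0.077, 0.074, 0.073, 0.004], [0.073, 0.073, 0.073, 0.073, 0.071, 0.074, 0.005], [0.073, 0.074, 0.075, 0.073, 0.073, 0.072, 0.005], [0.07, 0.072, 0.076, 0.072, 0.074, 0.074, 0.004], [0.058, 0.069, 0.072, 0.076, 0.074, 0.003, 0.004]]
rack ((398.540771484375, -282.2550354003906), (174.74305725097656, 61.717613220214844), 82.1825942993164)
```

```bash
cat >> h.py <<'E'
YAW=np.radians(28.1);XC=np.array([np.cos(YAW),np.sin(YAW),0]);YC=np.array([-XC[1],XC[0],0]);O=np.array([.509,.379,0])
def C(x,y,z): return O+XC*x+YC*y+np.array([0,0,z])
def att(a,yaw=28.1):  # tool x ahead along yaw, leaning a deg forward
    a=np.radians(a);y=np.radians(yaw);X=np.array([np.cos(y),np.sin(y),0]);Z=np.array([0,0,1.])
    z=np.sin(a)*X-np.cos(a)*Z;x=np.cos(a)*X+np.sin(a)*Z
    return np.c_[x,np.cross(z,x),z]
def need(wps,p=None,Rm=None):
    "wps: (pos,R,n rows): prints per-row numbers"
    if p is None:
        s=telemetry.read_state();p=np.array(s["tool_pos"]);Rm=rot(s["orientation"])
    for q,Rq,n in wps:
        w=R.from_matrix(Rm.T@Rq).as_rotvec()/n;out=[];Ri=Rm
        for i in range(n):
            out.append(np.r_[Ri.T@(np.asarray(q)-p)/n/.04,np.degrees(w)/5]);Ri=Ri@R.from_rotvec(w).as_matrix()
        out=np.array(out)
        print(n,"rows to",np.round(q,3));print(np.round(out if np.ptp(out,0).max()>.05 else out[:1],2).tolist())
        p=np.asarray(q);Rm=Rq
E
python3 - <<'E'
from h import *
S=pickle.load(open("s0.pkl","rb"))
P=cloud(S["top"]);P2=cloud(S["side"])
Q=np.r_[P.reshape(-1,3),P2.reshape(-1,3)]
for x in np.arange(.3,1,.1):
  print(round(x,1),[ (round(float(np.nanmax(q)),2) if len(q:=Q[(Q[:,0]>x)&(Q[:,0]<x+.1)&(Q[:,1]>y)&(Q[:,1]<y+.1)][:,2]) else None) for y in np.arange(-.5,.7,.1)])
need([((.40,-.32,.38),att(0,14.4),8)])
need([((.38,-.27,.34),att(0,28.1),9)])
E
```

```text
0.3 [0.01, 0.05, 0.08, 0.05, 0.01, 0.01, 0.08, 0.01, 0.15, 0.14, 0.02, 0.01]
0.4 [0.05, 0.05, 0.05, 0.05, 0.04, 0.33, 0.33, 0.15, 0.16, 0.15, 0.02, 0.02]
0.5 [0.69, 0.77, 0.77, 0.77, 0.77, 0.77, 0.63, 0.63, 0.63, 0.63, 0.63, 0.6]
0.6 [0.7, 0.79, 0.77, 0.77, 0.77, 0.77, 0.63, 0.85, 0.85, 0.81, 0.68, 0.59]
0.7 [0.59, 0.79, 0.77, 0.77, 0.77, 0.77, 0.63, 0.77, 0.59, 0.59, 0.59, 0.59]
0.8 [0.59, 0.59, 0.59, 0.59, 0.59, 0.59, 0.59, 0.59, 0.59, 0.59, 0.59, 0.59]
0.9 [0.53, 0.53, 0.53, 0.56, 0.56, 0.59, 0.59, 0.59, 0.59, 0.59, 0.59, 0.35]
8 rows to [ 0.4  -0.32  0.38]
[[0.96, -0.67, -0.47, -0.0, 0.0, -0.0]]
9 rows to [ 0.38 -0.27  0.34]
[[0.84, -0.75, -0.3, -0.0, -0.0, -0.31], [0.86, -0.72, -0.3, -0.0, -0.0, -0.31], [0.87, -0.7, -0.3, -0.0, -0.0, -0.31], [0.89, -0.68, -0.3, -0.0, -0.0, -0.31], [0.91, -0.65, -0.3, -0.0, -0.0, -0.31], [0.93, -0.63, -0.3, -0.0, -0.0, -0.31], [0.94, -0.6, -0.3, -0.0, -0.0, -0.31], [0.96, -0.58, -0.3, -0.0, -0.0, -0.31], [0.98, -0.55, -0.3, -0.0, -0.0, -0.31]]
```

>>> drive_tool(moves=[[[0.6, -0.5, -0.4, 0, 0, 0, 85], [0.6, -0.6, -0.3, 0, 0, 0, 85], [0.6, -0.6, -0.3, 0, 0, 0, 85], [0.6, -0.6, -0.2, 0, 0, 0, 85], [0.6, -0.6, -0.2, 0, 0, 0, 85], [0.6, -0.6, -0.2, 0, 0, 0, 85], [0.6, -0.6, -0.2, 0, 0, 0, 85], [0.6, -0.6, -0.2, 0, 0, 0, 85]]])

```text
clock: 0.82
tool_pos: [0.2949, -0.374, 0.3116]
orientation: [0.0, 0.992, 0.125, -0.0]
force: [0.8, -0.5, 0.2]
width: 0.0849
gripper_force: 0.0
```

>>> drive_tool(moves=[[[0.6, -0.6, 0, 0, 0, 0, 85], [0.6, -0.6, 0, 0, 0, 0, 85], [0.6, -0.6, 0, 0, 0, 0, 85], [0.6, -0.6, 0, 0, 0, 0, 85], [0, 0, 0, 0, 0, 0, 85], [0, 0, 0, 0, 0, 0, 85]]])

```text
clock: 1.32
tool_pos: [0.3644, -0.2574, 0.3114]
orientation: [0.0, 0.992, 0.127, -0.0]
force: [-0.3, -0.9, 0.8]
width: 0.085
gripper_force: 0.0
```

```bash
python3 - <<'E'
from h import *
st();s=snap("wrist");save(s,"w1.png");pickle.dump(s,open("w1.pkl","wb"))
P=cloud(s);z=P[...,2]
k=(z>.066)&(z<.085)
c=[x for x in cv2.findContours(k.astype(np.uint8),cv2.RETR_EXTERNAL,cv2.CHAIN_APPROX_NONE)[0] if cv2.contourArea(x)>60]
for x in c:
  (u,v),r=cv2.minEnclosingCircle(x);print(u,v,r,plane(s,[(u,v)],.074))
E
```

```text
{'clock': 1.3167, 'joint_positions': [0.9405, -0.0822, -0.3975, 1.7519, -0.0315, 1.4652, -0.7687], 'tool_pos': [0.3644, -0.2574, 0.3114], 'orientation': [0.0003, 0.9919, 0.127, -0.0], 'force': [-0.2881, -0.8837, 0.7816], 'width': 0.085, 'gripper_force': 0.0}
125.5 390.5 9.617792129516602 [[-0.00556931 -0.07329034  0.074     ]]
335.5 149.625 7.867159843444824 [[ 0.39014341 -0.26941702  0.074     ]]
569.0 37.0 43.28982162475586 [[ 0.56792508 -0.47570289  0.074     ]]
462.0 1.0 25.020092010498047 [[ 0.56776912 -0.35357198  0.074     ]]
384.0 0.0 31.000099182128906 [[ 0.54722698 -0.27710214  0.074     ]]
```

View pics/w1.png

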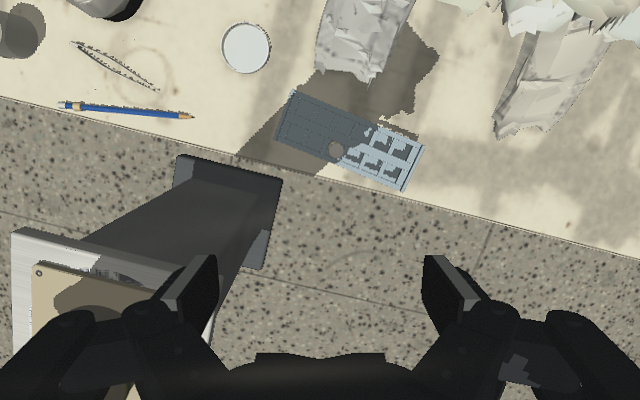

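The wrist view shows the vial cap at (335,150), which maps to (0.390,-0.269) and agrees with the top view. The dish, tweezers and pencil lie to the left. Next I move to the lip.

```bash
python3 - <<'E'
from h import *
print(C(-.122,0,.148),C(-.19,0,.17))
need([((.42,-.1,.43),att(0,20),6),((.42,.08,.44),att(8,28),6),((.38,.2,.40),att(16,28),5),(C(-.2,0,.25),att(28,28),5),(C(-.17,0,.13),att(35,28),4)])
E
```

```text
[0.40138052 0.32153655 0.148     ] [0.3413959  0.28950774 0.17      ]
6 rows to [ 0.42 -0.1   0.43]
[[0.39, -0.58, -0.5, 0.0, 0.0, -0.19]]
6 rows to [0.42 0.08 0.44]
[[0.26, -0.7, -0.04, 0.02, 0.27, -0.27], [0.27, -0.7, -0.03, 0.02, 0.27, -0.27], [0.29, -0.69, -0.03, 0.02, 0.27, -0.27], [0.31, -0.69, -0.02, 0.02, 0.27, -0.27], [0.32, -0.68, -0.01, 0.02, 0.27, -0.27], [0.34, -0.67, -0.0, 0.02, 0.27, -0.27]]
5 rows to [0.38 0.2  0.4 ]
[[0.08, -0.62, 0.21, 0.0, 0.32, 0.0]]
5 rows to [0.333 0.285 0.25 ]
[[-0.22, -0.49, 0.72, 0.0, 0.48, 0.0], [-0.25, -0.49, 0.71, 0.0, 0.48, 0.0], [-0.28, -0.49, 0.7, 0.0, 0.48, 0.0], [-0.3, -0.49, 0.69, 0.0, 0.48, 0.0], [-0.33, -0.49, 0.67, 0.0, 0.48, 0.0]]
4 rows to [0.359 0.299 0.13 ]
[[-0.19, -0.0, 0.75, -0.0, 0.35, -0.0], [-0.21, -0.0, 0.74, -0.0, 0.35, -0.0], [-0.23, -0.0, 0.74, -0.0, 0.35, -0.0], [-0.25, -0.0, 0.73, -0.0, 0.35, -0.0]]
```

>>> drive_tool(moves=[[[0.4, -0.6, -0.5, 0, 0, -0.2, 0], [0.4, -0.6, -0.5, 0, 0, -0.2, 0], [0.4, -0.6, -0.5, 0, 0, -0.2, 0], [0.4, -0.6, -0.5, 0, 0, -0.2, 0], [0.4, -0.6, -0.5, 0, 0, -0.2, 0], [0.4, -0.6, -0.5, 0, 0, -0.2, 0], [0.3, -0.7, 0, 0, 0.3, -0.3, 0], [0.3, -0.7, 0, 0, 0.3, -0.3, 0]]])

```text
clock: 2.03
tool_pos: [0.4165, -0.0322, 0.4323]
orientation: [-0.005, 0.979, 0.202, 0.027]
force: [0.6, 0.1, -0.0]
width: -0.0
gripper_force: 0.0
```

>>> drive_tool(moves=[[[0.3, -0.7, 0, 0, 0.3, -0.3, 0], [0.3, -0.7, 0, 0, 0.3, -0.3, 0], [0.3, -0.7, 0, 0, 0.3, -0.3, 0], [0.3, -0.7, 0, 0, 0.3, -0.2, 0], [0.1, -0.6, 0.1, 0, 0.3, 0, 0], [0.1, -0.6, 0.2, 0, 0.3, 0, 0], [0, -0.6, 0.2, 0, 0.3, 0, 0]]])

```text
clock: 2.62
tool_pos: [0.3864, 0.1578, 0.4165]
orientation: [-0.024, 0.962, 0.247, 0.116]
force: [0.4, 0.5, 0.1]
width: -0.0
gripper_force: 0.0
```

```bash
python3 - <<'E'
from h import *
st()
need([(C(-.2,0,.25),att(28,28),7),(C(-.17,0,.13),att(35,28),4)])
E
```

```text
{'clock': 2.6167, 'joint_positions': [0.6212, -0.4403, -0.7288, 1.7393, -0.3726, 1.5099, -1.1787], 'tool_pos': [0.3864, 0.1578, 0.4165], 'orientation': [-0.0241, 0.9617, 0.2471, 0.116], 'force': [0.3901, 0.512, 0.1228], 'width': -0.0, 'gripper_force': 0.0}
7 rows to [0.333 0.285 0.25 ]
[[-0.09, -0.5, 0.58, 0.01, 0.41, 0.03], [-0.11, -0.5, 0.58, 0.01, 0.41, 0.03], [-0.13, -0.5, 0.58, 0.01, 0.41, 0.03], [-0.16, -0.49, 0.57, 0.01, 0.41, 0.03], [-0.18, -0.49, 0.57, 0.01, 0.41, 0.03], [-0.2, -0.49, 0.56, 0.01, 0.41, 0.03], [-0.22, -0.49, 0.55, 0.01, 0.41, 0.03]]
4 rows to [0.359 0.299 0.13 ]
[[-0.19, -0.0, 0.75, -0.0, 0.35, -0.0], [-0.21, -0.0, 0.74, -0.0, 0.35, -0.0], [-0.23, -0.0, 0.74, -0.0, 0.35, -0.0], [-0.25, -0.0, 0.73, -0.0, 0.35, -0.0]]
```

>>> drive_tool(moves=[[[-0.1, -0.5, 0.6, 0, 0.3, 0, 0], [-0.1, -0.5, 0.6, 0, 0.3, 0, 0], [-0.1, -0.5, 0.6, 0, 0.3, 0, 0]]])

```text
clock: 2.87
tool_pos: [0.3642, 0.2119, 0.3427]
orientation: [-0.033, 0.957, 0.245, 0.154]
force: [0.5, -0.8, 0.3]
width: 0.0003
gripper_force: 0.0
```

```bash
python3 - <<'E'
from h import *
st()
need([(C(-.2,0,.25),att(25,28),4),(C(-.17,0,.13),att(30,28),5)])
E
```

```text
{'clock': 2.8667, 'joint_positions': [0.3305, -0.4933, -0.6712, 1.9511, -0.3563, 1.2764, -1.3468], 'tool_pos': [0.3642, 0.2119, 0.3427], 'orientation': [-0.0331, 0.9566, 0.2449, 0.1543], 'force': [0.4702, -0.7506, 0.3321], 'width': 0.0003, 'gripper_force': 0.0}
4 rows to [0.333 0.285 0.25 ]
[[-0.14, -0.5, 0.56, 0.02, 0.34, 0.04], [-0.15, -0.5, 0.56, 0.02, 0.34, 0.04], [-0.17, -0.5, 0.55, 0.02, 0.34, 0.04], [-0.19, -0.5, 0.55, 0.02, 0.34, 0.04]]
5 rows to [0.359 0.299 0.13 ]
[[-0.12, -0.0, 0.61, 0.0, 0.2, -0.0]]
```

>>> drive_tool(moves=[[[0, -0.5, 0.5, 0, 0.3, 0, 0], [0, -0.5, 0.5, 0, 0.3, 0, 0], [-0.1, -0.5, 0.5, 0, 0.3, 0, 0], [-0.1, -0.4, 0.5, 0, 0.3, 0, 0]]])

```text
clock: 3.2
tool_pos: [0.3451, 0.289, 0.2636]
orientation: [-0.047, 0.947, 0.244, 0.203]
force: [0.5, 0.2, -1.0]
width: 0.0001
gripper_force: 0.0
```

```bash
python3 - <<'E'
from h import *
st()
need([(C(-.17,0,.2),att(28,28),4),(C(-.155,0,.11),att(32,28),5)])
E
```

```text
{'clock': 3.2, 'joint_positions': [0.125, -0.4862, -0.7647, 2.1207, -0.3156, 0.9753, -1.591], 'tool_pos': [0.3451, 0.289, 0.2636], 'orientation': [-0.0469, 0.947, 0.2444, 0.2033], 'force': [0.5279, 0.2086, -1.0141], 'width': 0.0001, 'gripper_force': 0.0}
4 rows to [0.359 0.299 0.2  ]
[[-0.07, -0.02, 0.41, 0.01, 0.2, 0.05]]
5 rows to [0.372 0.306 0.11 ]
[[-0.15, -0.0, 0.43, -0.0, 0.16, -0.0]]
```

>>> drive_tool(moves=[[[-0.1, 0, 0.4, 0, 0.2, 0, 0], [-0.1, 0, 0.4, 0, 0.2, 0, 0], [-0.1, 0, 0.4, 0, 0.2, 0.1, 0], [-0.1, 0, 0.4, 0, 0.2, 0.1, 0]]])

```text
clock: 3.53
tool_pos: [0.3577, 0.2933, 0.199]
orientation: [-0.057, 0.942, 0.234, 0.236]
force: [0.2, 0.1, -1.0]
width: -0.0002
gripper_force: 0.0
```

>>> drive_tool(moves=[[[-0.1, 0, 0.4, 0, 0.1, 0, 0], [-0.1, 0, 0.4, 0, 0.1, 0, 0], [-0.1, 0, 0.4, 0, 0.1, 0, 0], [-0.1, 0, 0.4, 0, 0.1, 0, 0]]])

```text
clock: 3.87
tool_pos: [0.3727, 0.301, 0.1353]
orientation: [-0.061, 0.937, 0.233, 0.252]
force: [0.6, -0.9, -0.6]
width: 0.0002
gripper_force: 0.0
```

```bash
python3 - <<'E'
from h import *
st()
need([(C(-.155,0,.11),att(32,28),4),(C(-.122,0,.112),att(32,28),3)])
s=snap("side");save(s,"s2.png")
b=cv2.imread("pics/s2.png");cv2.imwrite("pics/s2c.png",cv2.resize(b[100:330,190:510],(800,575)))
s=snap("wrist");save(s,"w2.png");pickle.dump(s,open("w2.pkl","wb"))
E
```

```text
{'clock': 3.8667, 'joint_positions': [0.2502, -0.3346, -1.019, 2.3268, -0.2477, 0.4997, -1.7123], 'tool_pos': [0.3727, 0.301, 0.1353], 'orientation': [-0.0609, 0.9374, 0.2328, 0.2518], 'force': [0.6474, -0.9446, -0.58], 'width': 0.0002, 'gripper_force': 0.0}
4 rows to [0.372 0.306 0.11 ]
[[-0.07, -0.03, 0.14, 0.01, 0.1, -0.0]]
3 rows to [0.401 0.322 0.112]
[[0.24, -0.0, 0.13, 0.0, 0.0, 0.0]]
```

View pics/s2c.png

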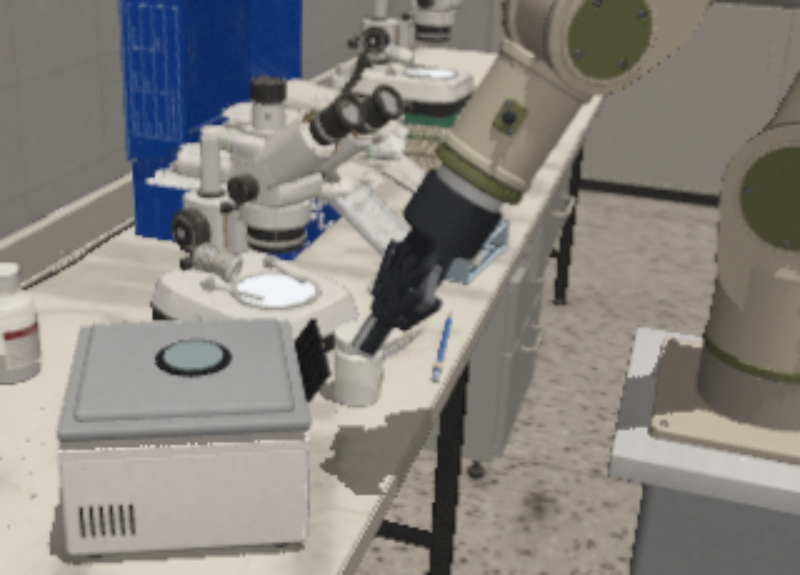

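The side view shows the closed fingertips at crop (362,350), in front of the lip at (312,360). The jar stands clear behind them. Now under the lip.

>>> drive_tool(moves=[[[0, 0, 0.2, 0, 0.1, 0, 0], [0, 0, 0.2, 0, 0.1, 0, 0], [0, 0, 0.2, 0, 0, 0, 0], [0.1, 0, 0.2, 0, 0, 0, 0], [0.2, 0, 0.15, 0, 0, 0, 0], [0.2, 0, 0.1, 0, 0, 0, 0]]])

```text
clock: 4.47
tool_pos: [0.4071, 0.3192, 0.1105]
orientation: [-0.062, 0.935, 0.233, 0.26]
force: [-0.3, 0.4, -0.5]
width: -0.0003
gripper_force: 0.0
```

```bash
python3 - <<'E'
from h import *
s=st();d=np.array(s["tool_pos"])-O;print("c-frame",d@XC,d@YC,d[2]);z=rot(s["orientation"])[:,2];print("lean",np.degrees(np.arctan2(z@XC,-z[2])),z@YC)
need([(C(-.122,0,.112),att(32,28),3)])
E
```

```text
{'clock': 4.4667, 'joint_positions': [0.5823, -0.1837, -1.3526, 2.2792, -0.0248, 0.3866, -1.8769], 'tool_pos': [0.4071, 0.3192, 0.1105], 'orientation': [-0.0623, 0.9352, 0.2325, 0.2596], 'force': [-0.3312, 0.3519, -0.4792], 'width': -0.0003, 'gripper_force': 0.0}
c-frame -0.11808657239695473 -0.004783321089868122 0.11053478708821697
lean 30.96593074190494 -0.005827767448676128
3 rows to [0.401 0.322 0.112]
[[-0.02, -0.04, -0.03, 0.02, 0.07, 0.0]]
```

```bash
cat >> h.py <<'E'
HX,HZ=.095,.116
def cf():
    s=telemetry.read_state();d=np.array(s["tool_pos"])-O;z=rot(s["orientation"])[:,2]
    x,y,h=d@XC,d@YC,d[2];a=np.degrees(np.arctan2(z@XC,-z[2]));f=np.array(s["force"])
    print("t %.2f c-frame %.4f %.4f %.4f lean %.1f zy %.3f | F fwd %.1f side %.1f up %.1f"%(s["clock"],x,y,h,a,z@YC,f@XC,f@YC,f[2]),"hinge r %.4f ang %.1f"%(np.hypot(x-HX,h-HZ),np.degrees(np.arctan2(h-HZ,x-HX))%360),"q",np.round(s["joint_positions"],2).tolist());return x,y,h,a
def arc(n,dth,da,r0=None):
    x,y,h,a=cf();r=np.hypot(x-HX,h-HZ) if r0 is None else r0;ph=np.arctan2(h-HZ,x-HX)%(2*np.pi)
    p=np.array([x,h])
    for i in range(n):
        ph-=np.radians(dth);q=np.array([HX+r*np.cos(ph),HZ+r*np.sin(ph)]);d=q-p;A=np.radians(a)
        print([round(float(v),2) for v in (d@[np.cos(A),np.sin(A)]/.04,d@[np.sin(A),-np.cos(A)]/.04,da/5)]);p=q;a+=da
E
python3 - <<'E'
from h import *
arc(22,3,-.5)
E
```

```text
t 4.47 c-frame -0.1181 -0.0048 0.1105 lean 31.0 zy -0.006 | F fwd -0.1 side 0.5 up -0.5 hinge r 0.2132 ang 181.5 q [0.58, -0.18, -1.35, 2.28, -0.02, 0.39, -1.88]
[0.14, -0.24, -0.1]
[0.15, -0.23, -0.1]
[0.16, -0.23, -0.1]
[0.17, -0.22, -0.1]
[0.18, -0.21, -0.1]
[0.19, -0.2, -0.1]
[0.2, -0.19, -0.1]
[0.21, -0.18, -0.1]
[0.22, -0.18, -0.1]
[0.22, -0.17, -0.1]
[0.23, -0.16, -0.1]
[0.24, -0.15, -0.1]
[0.24, -0.14, -0.1]
[0.25, -0.12, -0.1]
[0.25, -0.11, -0.1]
[0.26, -0.1, -0.1]
[0.26, -0.09, -0.1]
[0.27, -0.08, -0.1]
[0.27, -0.07, -0.1]
[0.27, -0.06, -0.1]
[0.28, -0.04, -0.1]
[0.28, -0.03, -0.1]
```

>>> drive_tool(moves=[[[0.14, 0, -0.24, 0, -0.1, 0, 0], [0.15, 0, -0.23, 0, -0.1, 0, 0], [0.16, 0, -0.23, 0, -0.1, 0, 0], [0.17, 0, -0.22, 0, -0.1, 0, 0]]])

```text
clock: 4.8
tool_pos: [0.4085, 0.3194, 0.1546]
orientation: [-0.058, 0.94, 0.233, 0.242]
force: [-0.8, -0.8, -4.4]
width: 0.0001
gripper_force: 1.6
```

```bash
python3 - <<'E'
from h import *
arc(1,3,-.5,.2132)
E
```

```text
t 4.80 c-frame -0.1167 -0.0052 0.1546 lean 28.8 zy -0.006 | F fwd -1.1 side -0.4 up -4.4 hinge r 0.2152 ang 169.7 q [0.41, -0.24, -1.14, 2.2, -0.14, 0.55, -1.76]
[0.22, -0.18, -0.1]
```

>>> drive_tool(moves=[[[0.18, 0, -0.21, 0, -0.1, 0, 0], [0.19, 0, -0.2, 0, -0.1, 0, 0], [0.2, 0, -0.19, 0, -0.1, 0, 0], [0.21, 0, -0.18, 0, -0.1, 0, 0], [0.22, 0, -0.18, 0, -0.1, 0, 0]]])

```text
clock: 5.22
tool_pos: [0.4236, 0.3281, 0.2074]
orientation: [-0.053, 0.945, 0.235, 0.221]
force: [-1.7, -1.7, -2.5]
width: -0.0001
gripper_force: 1.3
```

```bash
python3 - <<'E'
from h import *
arc(8,3,-.5,.2132)
E
```

```text
t 5.22 c-frame -0.0993 -0.0047 0.2074 lean 26.3 zy -0.006 | F fwd -2.3 side -0.7 up -2.5 hinge r 0.2147 ang 154.8 q [0.41, -0.23, -1.11, 2.07, -0.14, 0.73, -1.73]
[0.25, -0.14, -0.1]
[0.23, -0.16, -0.1]
[0.24, -0.15, -0.1]
[0.24, -0.14, -0.1]
[0.25, -0.13, -0.1]
[0.25, -0.12, -0.1]
[0.26, -0.1, -0.1]
[0.26, -0.09, -0.1]
```

>>> drive_tool(moves=[[[0.23, 0, -0.16, 0, -0.1, 0, 0], [0.23, 0, -0.16, 0, -0.1, 0, 0], [0.24, 0, -0.15, 0, -0.1, 0, 0], [0.24, 0, -0.14, 0, -0.1, 0, 0], [0.25, 0, -0.13, 0, -0.1, 0, 0], [0.25, 0, -0.12, 0, -0.1, 0, 0], [0.26, 0, -0.1, 0, -0.1, 0, 0]]])

```text
clock: 5.8
tool_pos: [0.4643, 0.3494, 0.2712]
orientation: [-0.045, 0.951, 0.236, 0.193]
force: [-2.1, -0.5, -1.6]
width: -0.0001
gripper_force: 1.0
```

```bash
python3 - <<'E'
from h import *
arc(8,3,-.5,.2132)
E
```

```text
t 5.80 c-frame -0.0534 -0.0051 0.2712 lean 22.9 zy -0.007 | F fwd -2.1 side 0.6 up -1.6 hinge r 0.2147 ang 133.7 q [0.5, -0.03, -1.24, 1.83, 0.09, 0.94, -1.87]
[0.28, -0.06, -0.1]
[0.27, -0.08, -0.1]
[0.27, -0.07, -0.1]
[0.27, -0.06, -0.1]
[0.28, -0.05, -0.1]
[0.28, -0.03, -0.1]
[0.28, -0.02, -0.1]
[0.28, -0.01, -0.1]
```

>>> drive_tool(moves=[[[0.27, 0, -0.08, 0, -0.1, 0, 0], [0.27, 0, -0.07, 0, -0.1, 0, 0], [0.27, 0, -0.06, 0, -0.1, 0, 0], [0.28, 0, -0.05, 0, -0.1, 0, 0], [0.28, 0, -0.03, 0, -0.1, 0, 0]]])

```text
clock: 6.22
tool_pos: [0.506, 0.3713, 0.3024]
orientation: [-0.04, 0.955, 0.237, 0.172]
force: [-4.9, -4.1, 8.3]
width: -0.0003
gripper_force: 4.2
```

```bash
python3 - <<'E'
from h import *
arc(8,2,0,.2132)
E
```

```text
t 6.22 c-frame -0.0062 -0.0054 0.3024 lean 20.4 zy -0.007 | F fwd -6.2 side -1.3 up 8.3 hinge r 0.2121 ang 118.5 q [0.34, 0.22, -1.23, 1.64, 0.38, 1.12, -2.05]
[0.18, -0.05, 0.0]
[0.19, -0.02, 0.0]
[0.19, -0.01, 0.0]
[0.19, -0.0, 0.0]
[0.19, 0.0, 0.0]
[0.19, 0.01, 0.0]
[0.19, 0.02, 0.0]
[0.18, 0.02, 0.0]
```

```bash
python3 - <<'E'
from h import *
arc(4,1,0,.217)
s=snap("side");save(s,"s3.png")
b=cv2.imread("pics/s3.png");cv2.imwrite("pics/s3c.png",cv2.resize(b[80:330,180:460],(672,600)))
E
```

```text
t 6.22 c-frame -0.0062 -0.0054 0.3024 lean 20.4 zy -0.007 | F fwd -6.2 side -1.3 up 8.3 hinge r 0.2121 ang 118.5 q [0.34, 0.22, -1.23, 1.64, 0.38, 1.12, -2.05]
[0.08, -0.13, 0.0]
[0.09, -0.01, 0.0]
[0.09, -0.01, 0.0]
[0.09, -0.01, 0.0]
```

View pics/s3c.png

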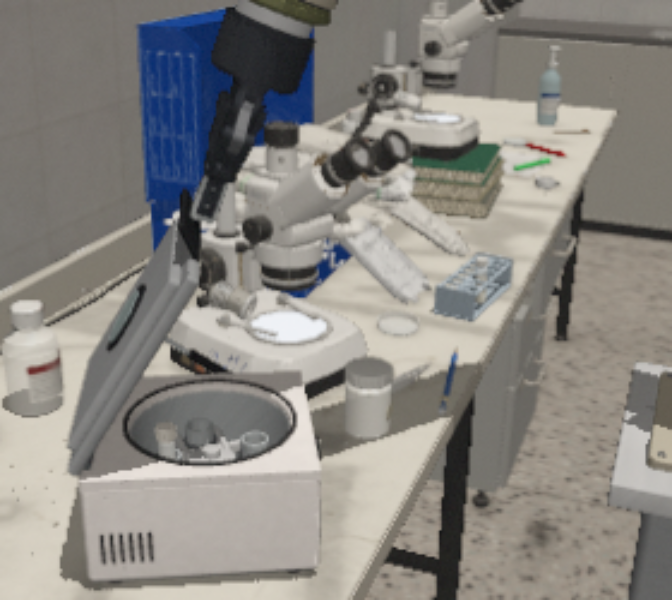

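The side view shows the lid at about 60°, with the fingertips at crop (203,215) wedged down onto the lid's front edge behind the lip. I'll ease the tool outward and continue.

>>> drive_tool(moves=[[[0.02, 0, -0.13, 0, 0, 0, 0], [0.09, 0, -0.01, 0, 0, 0, 0], [0.09, 0, -0.01, 0, 0, 0, 0]]])

```text
clock: 6.52
tool_pos: [0.5093, 0.3749, 0.3105]
orientation: [-0.041, 0.955, 0.238, 0.173]
force: [-1.1, -0.3, 0.5]
width: 0.0001
gripper_force: 1.2
```

```bash
python3 - <<'E'
from h import *
arc(6,2,0,.219)
E
```

```text
t 6.52 c-frame -0.0016 -0.0038 0.3105 lean 20.5 zy -0.005 | F fwd -1.1 side 0.3 up 0.5 hinge r 0.2172 ang 116.4 q [0.32, 0.23, -1.23, 1.61, 0.39, 1.13, -2.05]
[0.19, -0.06, 0.0]
[0.19, -0.01, 0.0]
[0.19, -0.0, 0.0]
[0.19, 0.0, 0.0]
[0.19, 0.01, 0.0]
[0.19, 0.02, 0.0]
```

>>> drive_tool(moves=[[[0.18, 0, -0.05, 0, 0, 0, 0], [0.18, 0, -0.01, 0, 0, 0, 0], [0.18, 0, 0, 0, 0, 0, 0]]])

```text
clock: 6.77
tool_pos: [0.5273, 0.3844, 0.3202]
orientation: [-0.041, 0.955, 0.238, 0.173]
force: [-1.2, -1.6, 0.9]
width: 0.0
gripper_force: 0.9
```

```bash
python3 - <<'E'
from h import *
arc(6,1.5,0,.219)
E
```

```text
t 6.77 c-frame 0.0187 -0.0039 0.3202 lean 20.5 zy -0.005 | F fwd -1.8 side -0.9 up 0.9 hinge r 0.2180 ang 110.5 q [0.26, 0.29, -1.2, 1.55, 0.44, 1.17, -2.07]
[0.14, -0.02, 0.0]
[0.14, 0.01, 0.0]
[0.14, 0.01, 0.0]
[0.14, 0.01, 0.0]
[0.14, 0.02, 0.0]
[0.14, 0.02, 0.0]
```

>>> drive_tool(moves=[[[0.13, 0, -0.01, 0, 0, 0, 0], [0.13, 0, 0, 0, 0, 0, 0]]])

```text
clock: 6.93
tool_pos: [0.5355, 0.3893, 0.3238]
orientation: [-0.042, 0.955, 0.238, 0.173]
force: [-0.8, -1.1, 0.2]
width: -0.0
gripper_force: 0.2
```

>>> drive_tool(moves=[[[0, 0, 0, 0, 0, 0, 0], [0, 0, 0, 0, 0, 0, 0], [0, 0, 0, 0, 0, 0, 0]]])

```text
clock: 7.18
tool_pos: [0.5347, 0.3893, 0.3236]
orientation: [-0.041, 0.955, 0.238, 0.173]
force: [0.0, -0.2, -0.3]
width: -0.0003
gripper_force: 0.0
```

```bash
cat >> h.py <<'E'
def lidang(show=None):
    s=snap("side");P=cloud(s);q=P.reshape(-1,3)-O;c=np.c_[q@XC,q@YC,q[:,2]]
    m=(np.abs(c[:,1])<.1)&(c[:,2]>.17)&(c[:,2]<.30)&(c[:,0]>-.06)&(c[:,0]<.2);k=c[m]
    # the near (+y) side rim of the lid
    k=k[k[:,1]>.07]
    v=np.linalg.svd(k[:,[0,2]]-k[:,[0,2]].mean(0))[2][0]
    print("lid pts",len(k),"angle",180-np.degrees(np.arctan2(*(v*np.sign(v[1]))[::-1])),k.mean(0).round(3))
    if show: save(s,show)
E
python3 - <<'E'
from h import *
arc(2,1.5,0,.219);lidang("s4.png")
E
```

```text
t 7.18 c-frame 0.0275 -0.0030 0.3236 lean 20.5 zy -0.004 | F fwd -0.1 side -0.2 up -0.3 hinge r 0.2183 ang 108.0 q [0.23, 0.31, -1.19, 1.52, 0.46, 1.19, -2.08]
[0.14, -0.01, 0.0]
[0.14, 0.01, 0.0]
lid pts 834 angle 65.54975195128353 [0.061 0.091 0.237]
```

>>> drive_tool(moves=[[[0, 0, 0, 0, 0, 0, 0], [0, 0, 0, 0, 0, 0, 0], [0, 0, 0, 0, 0, 0, 0], [0, 0, 0, 0, 0, 0, 0], [0, 0, 0, 0, 0, 0, 0], [0, 0, 0, 0, 0, 0, 0]]])

```text
clock: 7.73
tool_pos: [0.5349, 0.3891, 0.3238]
orientation: [-0.041, 0.955, 0.238, 0.173]
force: [-0.5, -0.0, -0.7]
width: 0.0001
gripper_force: 0.0
```

```bash
python3 - <<'E'
from h import *
cf();lidang("s5.png")
E
```

```text
t 7.73 c-frame 0.0276 -0.0033 0.3238 lean 20.5 zy -0.004 | F fwd -0.5 side 0.2 up -0.7 hinge r 0.2184 ang 108.0 q [0.23, 0.31, -1.19, 1.52, 0.46, 1.19, -2.08]
lid pts 853 angle 65.01571116671154 [0.06  0.091 0.237]
```

The lid isn't moving yet, so it sits right at the balance point. I'll push a little further.

>>> drive_tool(moves=[[[0.14, 0, 0, 0, 0, 0, 0], [0.14, 0, 0, 0, 0, 0, 0], [0.14, 0, 0.01, 0, 0, 0, 0], [0, 0, 0, 0, 0, 0, 0]]])

```text
clock: 8.12
tool_pos: [0.5501, 0.3969, 0.3294]
orientation: [-0.042, 0.955, 0.238, 0.173]
force: [0.3, -0.9, -0.6]
width: -0.0003
gripper_force: 0.0
```

>>> drive_tool(moves=[[[0, 0, 0, 0, 0, 0, 0], [0, 0, 0, 0, 0, 0, 0], [0, 0, 0, 0, 0, 0, 0], [0, 0, 0, 0, 0, 0, 0], [0, 0, 0, 0, 0, 0, 0], [0, 0, 0, 0, 0, 0, 0]]])

```text
clock: 8.62
tool_pos: [0.5489, 0.3964, 0.3293]
orientation: [-0.041, 0.955, 0.238, 0.173]
force: [-0.5, -0.1, 0.4]
width: 0.0
gripper_force: 0.0
```

```bash
python3 - <<'E'
from h import *
arc(3,2,0,.219);lidang("s6.png")
E
```

```text
t 8.62 c-frame 0.0434 -0.0034 0.3293 lean 20.5 zy -0.004 | F fwd -0.5 side 0.2 up 0.4 hinge r 0.2194 ang 103.6 q [0.19, 0.35, -1.16, 1.47, 0.5, 1.21, -2.09]
[0.19, 0.04, 0.0]
[0.19, 0.03, 0.0]
[0.19, 0.04, 0.0]
lid pts 766 angle 71.9466665132241 [0.074 0.092 0.238]
```

>>> drive_tool(moves=[[[0, 0, 0, 0, 0, 0, 0], [0, 0, 0, 0, 0, 0, 0], [0, 0, 0, 0, 0, 0, 0], [0, 0, 0, 0, 0, 0, 0], [0, 0, 0, 0, 0, 0, 0], [0, 0, 0, 0, 0, 0, 0], [0, 0, 0, 0, 0, 0, 0], [0, 0, 0, 0, 0, 0, 0]]])

```text
clock: 9.33
tool_pos: [0.549, 0.3966, 0.3293]
orientation: [-0.041, 0.955, 0.238, 0.173]
force: [0.3, 0.4, 1.1]
width: -0.0002
gripper_force: 0.0
```

```bash
python3 - <<'E'
from h import *
arc(2,2,0,.219);lidang("s7.png")
E
```

```text
t 9.33 c-frame 0.0435 -0.0033 0.3293 lean 20.5 zy -0.004 | F fwd 0.5 side 0.2 up 1.1 hinge r 0.2194 ang 103.6 q [0.18, 0.35, -1.16, 1.47, 0.5, 1.21, -2.09]
[0.19, 0.04, 0.0]
[0.19, 0.03, 0.0]
lid pts 755 angle 85.26463801984082 [0.101 0.091 0.237]
```

The strut is lifting the lid on its own: it has reached 85° with no force on the hand. I'll back off and look into the bowl.

```bash
python3 - <<'E'
from h import *
need([(C(-.03,0,.36),att(16,28),4),(C(-.11,0,.33),att(8,28),4)])
E
```

```text
4 rows to [0.483 0.365 0.36 ]
[[-0.36, -0.02, -0.34, 0.01, -0.22, 0.0]]
4 rows to [0.412 0.327 0.33 ]
[[-0.53, 0.0, 0.04, -0.0, -0.4, -0.0], [-0.53, 0.0, 0.06, -0.0, -0.4, -0.0], [-0.53, 0.0, 0.08, -0.0, -0.4, -0.0], [-0.52, 0.0, 0.1, -0.0, -0.4, -0.0]]
```

>>> drive_tool(moves=[[[-0.3, 0, -0.3, 0, -0.2, 0, 0], [-0.4, 0, -0.4, 0, -0.2, 0, 0], [-0.4, 0, -0.3, 0, -0.2, 0, 0], [-0.4, 0, -0.3, 0, -0.2, 0, 0], [-0.5, 0, 0.1, 0, -0.4, 0, 0], [-0.5, 0, 0.1, 0, -0.4, 0, 0], [-0.5, 0, 0.1, 0, -0.4, 0, 0], [-0.5, 0, 0.1, 0, -0.4, 0, 0]]])

```text
clock: 10.05
tool_pos: [0.4177, 0.3269, 0.3244]
orientation: [-0.016, 0.968, 0.241, 0.071]
force: [-0.3, 0.4, 0.2]
width: -0.0002
gripper_force: 0.0
```

>>> drive_tool(moves=[[[0, 0, 0, 0, 0, 0, 85], [0, 0, 0, 0, 0, 0, 85]]])

```text
clock: 10.22
tool_pos: [0.4189, 0.3271, 0.3251]
orientation: [-0.016, 0.968, 0.241, 0.073]
force: [-0.0, 0.7, 0.2]
width: 0.0234
gripper_force: 0.0
```

```bash
python3 - <<'E'
from h import *
cf();lidang();s=snap("wrist");pickle.dump(s,open("w3.pkl","wb"));save(s,"w3.png")
E
```

```text
t 10.22 c-frame -0.1039 -0.0033 0.3251 lean 8.6 zy -0.005 | F fwd 0.3 side 0.7 up 0.2 hinge r 0.2885 ang 133.6 q [0.48, 0.08, -1.3, 1.63, 0.14, 1.35, -1.91]
lid pts 736 angle 93.12510337663657 [0.113 0.091 0.238]
```

View pics/w3.png

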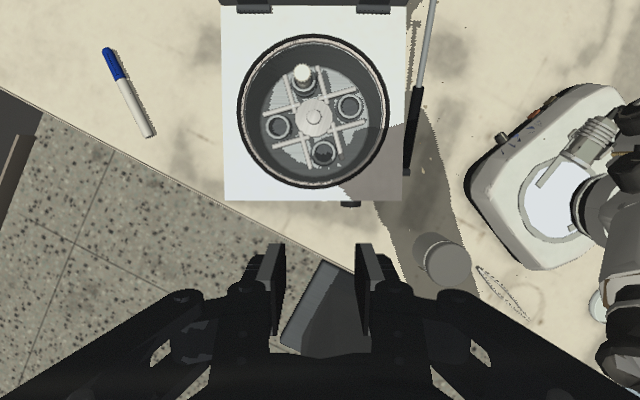

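The wrist view shows the bowl centred at about (313,111) and the loaded vial at (302,73). The empty bucket across from it is at (323,153), with the other two empty at (277,126) and (349,106).

```bash
python3 - <<'E'
from h import *
s=pickle.load(open("w3.pkl","rb"));g=cv2.cvtColor(s["image"],cv2.COLOR_RGB2GRAY)
# housing top white mask & bowl hole
m=(g>200).astype(np.uint8);m[:, :210]=0;m[:,412:]=0;m[210:]=0
# dark rim ring
d=(g<40).astype(np.uint8);d[:,:230]=0;d[:,395:]=0;d[:30]=0;d[192:]=0
yy,xx=np.nonzero(d);pts=np.c_[xx,yy];r=np.hypot(xx-313,yy-111);k=(r>68)&(r<85)
w=plane(s,pts[k],.112)[:,:2]
A=np.c_[2*w,np.ones(len(w))];sol=np.linalg.lstsq(A,(w**2).sum(1),rcond=None)[0]
print("rim",sol[:2],np.sqrt(sol[2]+sol[:2]@sol[:2]),"expected",C(-.008,0,0))
G=cv2.resize(g[50:180,250:380],None,fx=6,fy=6,interpolation=cv2.INTER_CUBIC)
c=cv2.HoughCircles(G,cv2.HOUGH_GRADIENT,1,120,param1=80,param2=25,minRadius=45,maxRadius=90)
for u,v,rr in c[0][:10]:
    p=[(u+.5)/6-.5+250,(v+.5)/6-.5+50];W=plane(s,[p],.084)[0];print(np.round(p,1),rr/6,W.round(4),np.hypot(*(W[:2]-sol[:2])).round(4))
for p,z in(((302,73),.114),((323,153),.084),((277,126),.084),((349,106),.084),((225,201),.112),((402,199),.112)): 
    W=plane(s,[p],z)[0];print(p,W.round(4),np.hypot(*(W[:2]-sol[:2])).round(4),((W-O)@XC).round(3),((W-O)@YC).round(3))
cv2.imwrite("pics/bowl.png",cv2.cvtColor(cv2.resize(s["image"][40:190,230:400],None,fx=4,fy=4,interpolation=cv2.INTER_CUBIC),cv2.COLOR_RGB2BGR))
E
```

```text
rim [0.49994239 0.37645176] 0.07709052918414029 expected [0.50194299 0.3752319  0.        ]
[277.3 126.7] 11.816667 [0.4708 0.4065 0.084 ] 0.0418
[349.3 105.7] 9.400001 [0.5288 0.3463 0.084 ] 0.0417
[323.2 152.3] 9.333333 [0.4696 0.3479 0.084 ] 0.0417
[303.5  77.3] 13.616666 [0.5321 0.4056 0.084 ] 0.0434
(302, 73) [0.5296 0.4046 0.114 ] 0.0409 0.03 0.013
(323, 153) [0.4689 0.3477 0.084 ] 0.0424 -0.05 -0.009
(277, 126) [0.4713 0.4071 0.084 ] 0.042 -0.02 0.043
(349, 106) [0.5283 0.3465 0.084 ] 0.0412 0.002 -0.038
(225, 201) [0.3748 0.4162 0.112 ] 0.1313 -0.101 0.096
(402, 199) [0.4648 0.2507 0.112 ] 0.1306 -0.099 -0.092
```

View pics/bowl.png

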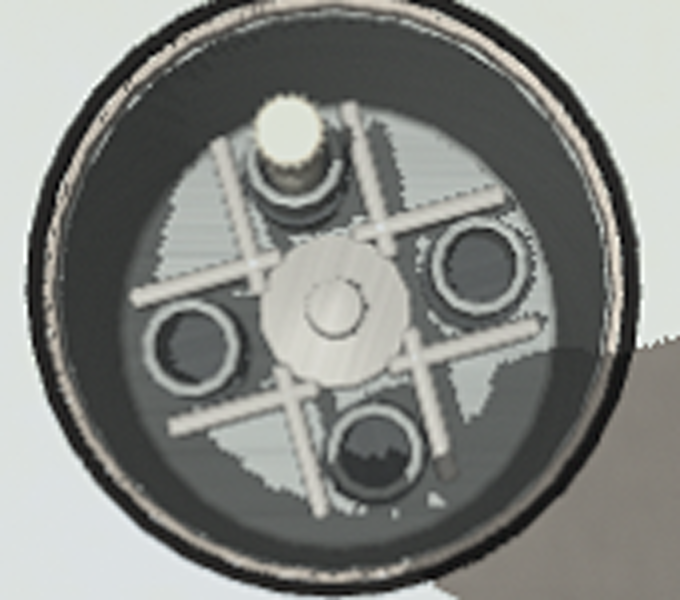

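```bash
python3 - <<'E'
from h import *
need([((.41,.2,.42),att(0,36),6),((.43,.02,.44),att(0,43),6),((.41,-.2,.38),att(0,43),7),((.39,-.2695,.2),att(0,43),6)])
E
```

```text
6 rows to [0.41 0.2  0.42]
[[-0.22, 0.45, -0.43, 0.03, -0.29, -0.27], [-0.24, 0.45, -0.43, 0.03, -0.29, -0.27], [-0.26, 0.44, -0.42, 0.03, -0.29, -0.27], [-0.28, 0.43, -0.41, 0.03, -0.29, -0.27], [-0.3, 0.42, -0.41, 0.03, -0.29, -0.27], [-0.32, 0.42, -0.4, 0.03, -0.29, -0.27]]
6 rows to [0.43 0.02 0.44]
[[-0.37, 0.66, -0.08, 0.0, 0.0, -0.23], [-0.39, 0.65, -0.08, 0.0, 0.0, -0.23], [-0.4, 0.64, -0.08, 0.0, 0.0, -0.23], [-0.41, 0.63, -0.08, 0.0, 0.0, -0.23], [-0.43, 0.62, -0.08, 0.0, 0.0, -0.23], [-0.44, 0.61, -0.08, 0.0, 0.0, -0.23]]
7 rows to [ 0.41 -0.2   0.38]
[[-0.59, 0.53, 0.21, 0.0, 0.0, 0.0]]
6 rows to [ 0.39 -0.27  0.2 ]
[[-0.26, 0.15, 0.75, 0.0, 0.0, 0.0]]
```

>>> drive_tool(moves=[[[-0.2, 0.4, -0.5, 0, -0.3, -0.3, 45], [-0.3, 0.4, -0.5, 0, -0.3, -0.3, 45], [-0.3, 0.4, -0.4, 0, -0.3, -0.3, 45], [-0.3, 0.4, -0.4, 0, -0.3, -0.3, 45], [-0.3, 0.4, -0.4, 0, -0.3, -0.3, 45], [-0.3, 0.4, -0.4, 0, -0.2, -0.2, 45], [-0.4, 0.6, -0.1, 0, 0, -0.2, 45], [-0.4, 0.6, -0.1, 0, 0, -0.2, 45]]])

```text
clock: 10.98
tool_pos: [0.407, 0.1485, 0.434]
orientation: [0.007, 0.944, 0.331, 0.002]
force: [1.2, -0.3, 0.1]
width: 0.045
gripper_force: 0.0
```

>>> drive_tool(moves=[[[-0.4, 0.6, -0.1, 0, 0, -0.2, 45], [-0.4, 0.6, -0.1, 0, 0, -0.2, 45], [-0.4, 0.6, 0, 0, 0, -0.2, 45], [-0.4, 0.6, 0, 0, 0, -0.2, 45], [-0.5, 0.5, 0.1, 0, 0, 0, 45], [-0.6, 0.5, 0.2, 0, 0, 0, 45], [-0.6, 0.5, 0.2, 0, 0, 0, 45], [-0.6, 0.5, 0.2, 0, 0, 0, 45]]])

```text
clock: 11.65
tool_pos: [0.4054, -0.0889, 0.4156]
orientation: [0.007, 0.932, 0.362, 0.001]
force: [-0.2, -0.2, 0.2]
width: 0.0452
gripper_force: 0.0
```

```bash
python3 - <<'E'
from h import *
st()
need([((.39,-.2695,.22),att(0,43),6)])
E
```

```text
{'clock': 11.65, 'joint_positions': [0.8741, -0.1743, -0.6475, 1.5948, -0.0944, 1.6752, -0.607], 'tool_pos': [0.4054, -0.0889, 0.4156], 'orientation': [0.0075, 0.9321, 0.362, 0.0013], 'force': [-0.1885, -0.2023, 0.2138], 'width': 0.0452, 'gripper_force': 0.0}
6 rows to [ 0.39 -0.27  0.22]
[[-0.55, 0.5, 0.82, 0.03, 0.01, -0.02]]
```

>>> drive_tool(moves=[[[-0.4, 0.4, 0.5, 0, 0, 0, 45], [-0.4, 0.4, 0.6, 0, 0, 0, 45], [-0.4, 0.4, 0.6, 0, 0, 0, 45], [-0.4, 0.4, 0.6, 0, 0, 0, 45], [-0.4, 0.4, 0.6, 0, 0, 0, 45], [-0.5, 0.4, 0.6, 0, 0, 0, 45], [-0.5, 0.4, 0.6, 0, 0, 0, 45], [-0.3, 0.2, 0.5, 0.2, 0, 0, 45]]])

```text
clock: 12.32
tool_pos: [0.3893, -0.2698, 0.2319]
orientation: [-0.001, 0.933, 0.361, -0.003]
force: [0.0, 0.3, 0.4]
width: 0.0452
gripper_force: 0.0
```

>>> drive_tool(moves=[[[0, 0, 0, 0, 0, 0, 45], [0, 0, 0, 0, 0, 0, 45]]])

```text
clock: 12.48
tool_pos: [0.3899, -0.2675, 0.2328]
orientation: [-0.002, 0.932, 0.361, -0.003]
force: [0.1, 1.2, 0.1]
width: 0.0447
gripper_force: 0.0
```

```bash
cat > cap.py <<'E'
from h import *
st();s=snap("wrist");pickle.dump(s,open("w4.pkl","wb"));save(s,"w4.png")
P=cloud(s);z=P[...,2];g=np.hypot(P[...,0]-.39,P[...,1]+.2695)
k=((z>.064)&(z<.085)&(g<.02)).astype(np.uint8)
c=max(cv2.findContours(k,cv2.RETR_EXTERNAL,cv2.CHAIN_APPROX_NONE)[0],key=cv2.contourArea)
(u,v),r=cv2.minEnclosingCircle(c);e=cv2.fitEllipse(c);print((u,v),r,e)
print("cap",plane(s,[(u,v),e[0]],.074), "depth mean",P[k>0].mean(0), "z",np.median(z[k>0]))
E
python3 cap.py
```

```text
{'clock': 12.4833, 'joint_positions': [0.9928, 0.0269, -0.4922, 1.8166, 0.0144, 1.3079, -0.3344], 'tool_pos': [0.3899, -0.2675, 0.2328], 'orientation': [-0.0022, 0.9324, 0.3614, -0.0026], 'force': [0.0681, 1.1669, 0.0606], 'width': 0.0447, 'gripper_force': 0.0}
(321.60357666015625, 184.6314697265625) 9.957688331604004 ((321.55914306640625, 184.5846710205078), (18.883329391479492, 19.14008140563965), 155.8797149658203)
cap [[ 0.39011746 -0.26887146  0.074     ]
 [ 0.39012226 -0.26881337  0.074     ]] depth mean [ 0.38973933 -0.26917588  0.07176263] z 0.07213773626515466
```

```bash
python3 - <<'E'
import cv2
a=cv2.imread("pics/w4.png");cv2.imwrite("pics/w4c.png",cv2.resize(a[60:360,160:480],None,fx=1.5,fy=1.5))
E
```

```text
(no output)
```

View pics/w4c.png

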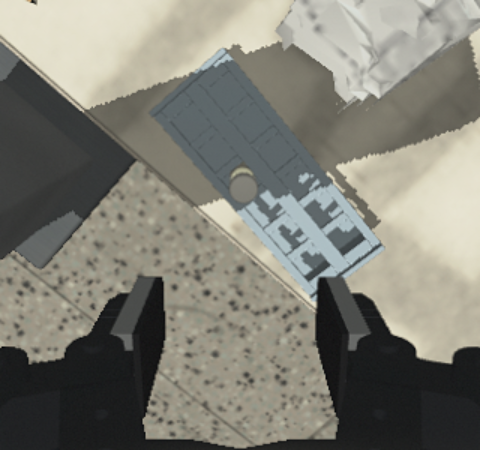

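The crop shows the cap at (243,186), the bare rack round it, and free space for both fingers. I'll descend.

>>> drive_tool(moves=[[[-0.02, 0.03, 0.5, 0, 0, 0, 45], [0, 0, 0.7, 0, 0, 0, 45], [0, 0, 0.7, 0, 0, 0, 45], [0, 0, 0.7, 0, 0, 0, 45], [0, 0, 0.6, 0, 0, 0, 45], [0, 0, 0.4, 0, 0, 0, 45], [0, 0, 0.2, 0, 0, 0, 45], [0, 0, 0, 0, 0, 0, 45]]])

```text
clock: 13.2
tool_pos: [0.3897, -0.2677, 0.0815]
orientation: [-0.001, 0.932, 0.362, -0.002]
force: [-0.1, 0.0, -0.6]
width: 0.0452
gripper_force: 0.0
```

```bash
python3 - <<'E'
from h import *
st();need([((.390,-.269,.054),att(0,42.4),1)])
E
```

```text
{'clock': 13.2, 'joint_positions': [0.9654, 0.1887, -0.4954, 1.9958, 0.109, 0.9871, -0.4122], 'tool_pos': [0.3897, -0.2677, 0.0815], 'orientation': [-0.0013, 0.932, 0.3625, -0.0023], 'force': [-0.0646, 0.035, -0.6163], 'width': 0.0452, 'gripper_force': 0.0}
1 rows to [ 0.39  -0.269  0.054]
[[-0.02, 0.03, 0.69, -0.05, 0.04, 0.02]]
```

>>> drive_tool(moves=[[[-0.02, 0.03, 0.3, -0.05, 0.04, 0, 45], [0, 0, 0.25, 0, 0, 0, 45], [0, 0, 0.14, 0, 0, 0, 45], [0, 0, 0, 0, 0, 0, 45], [0, 0, 0, 0, 0, 0, 30]]])

```text
clock: 13.62
tool_pos: [0.3897, -0.2699, 0.0546]
orientation: [0.0, 0.932, 0.362, 0.0]
force: [-0.3, 0.3, 0.3]
width: 0.0341
gripper_force: 0.0
```

>>> drive_tool(moves=[[[0, 0, 0, 0, 0, 0, 22], [0, 0, 0, 0, 0, 0, 17], [0, 0, 0, 0, 0, 0, 15], [0, 0, 0, 0, 0, 0, 15], [0, 0, 0, 0, 0, 0, 15]]], newtons=20)

```text
clock: 14.03
tool_pos: [0.3897, -0.2702, 0.0546]
orientation: [0.001, 0.932, 0.362, 0.0]
force: [-0.3, 1.2, 5.1]
width: 0.0172
gripper_force: 19.7
```

>>> drive_tool(moves=[[[0, 0, 0, 0, 0, 0, 10], [0, 0, 0, 0, 0, 0, 10], [0, 0, 0, 0, 0, 0, 10]]])

```text
clock: 14.28
tool_pos: [0.3898, -0.2702, 0.0546]
orientation: [0.001, 0.932, 0.362, 0.0]
force: [-0.5, 0.9, 5.2]
width: 0.0167
gripper_force: 19.7
```

```bash
python3 - <<'E'
from h import *
st()
E
```

```text
{'clock': 14.2833, 'joint_positions': [0.9603, 0.2281, -0.4883, 2.0188, 0.1338, 0.9234, -0.4286], 'tool_pos': [0.3898, -0.2702, 0.0546], 'orientation': [0.0007, 0.9323, 0.3617, 0.0004], 'force': [-0.5038, 0.9125, 5.1694], 'width': 0.0167, 'gripper_force': 19.7364}
```

>>> drive_tool(moves=[[[0, 0, -0.1, 0, 0, 0, 10], [0, 0, -0.2, 0, 0, 0, 10], [0, 0, -0.3, 0, 0, 0, 10], [0, 0, -0.4, 0, 0, 0, 10], [0, 0, -0.5, 0, 0, 0, 10], [0, 0, -0.6, 0, 0, 0, 10], [0, 0, -0.6, 0, 0, 0, 10]]])

```text
clock: 14.87
tool_pos: [0.389, -0.2696, 0.1635]
orientation: [0.0, 0.932, 0.362, 0.0]
force: [-0.1, -1.1, -0.2]
width: 0.0169
gripper_force: 19.5
```

>>> drive_tool(moves=[[[0, 0, -0.6, 0, 0, 0, 10], [0, 0, -0.6, 0, 0, 0, 10], [0, 0, -0.6, 0, 0, 0, 10], [0, 0, -0.6, 0, 0, 0, 10], [0, 0, -0.6, 0, 0, 0, 10], [0, 0, 0, 0, 0, 0, 10], [0, 0, 0, 0, 0, 0, 10]]])

```text
clock: 15.45
tool_pos: [0.3897, -0.27, 0.2837]
orientation: [0.001, 0.932, 0.362, 0.001]
force: [-0.2, 0.5, -1.2]
width: 0.0173
gripper_force: 19.6
```

```bash
python3 - <<'E'
from h import *
st()
s=snap("wrist");save(s,"w5.png");pickle.dump(s,open("w5.pkl","wb"))
t=snap("side");save(t,"s8.png");pickle.dump(t,open("s8.pkl","wb"))
a=cv2.imread("pics/w5.png");b=cv2.imread("pics/s8.png")
o=np.zeros((560,800,3),np.uint8);o[:,:400]=cv2.resize(a[190:400,245:395],(400,560));o[:480,400:]=cv2.resize(b[60:300,330:530],(400,480))
cv2.imwrite("pics/m5.png",o)
E
```

```text
{'clock': 15.45, 'joint_positions': [1.0054, -0.0053, -0.4891, 1.7396, -0.0019, 1.4034, -0.3137], 'tool_pos': [0.3897, -0.27, 0.2837], 'orientation': [0.0015, 0.9322, 0.3618, 0.0008], 'force': [-0.2363, 0.5194, -1.1893], 'width': 0.0173, 'gripper_force': 19.5675}
```

View pics/m5.png

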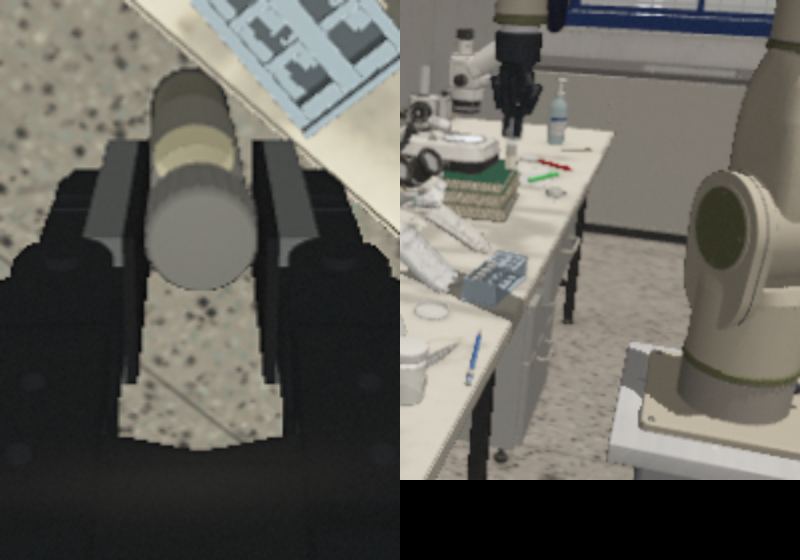

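The vial is held by the cap: crop cap-top centre is (201,238) and the foot circle is at about (189,105). I'll compute the foot's offset in the tool frame.

```bash
python3 - <<'E'
from h import *
s=pickle.load(open("w5.pkl","rb"));M=np.array(s["mount"])
def tp(uv,z):
    D=rays(s,uv)@M[:3,:3].T;o=M[:3,3];return o+D*((z-o[2])/D[:,2])[:,None]
def inv(p):
    q=(np.c_[p,np.ones(len(p))]@np.linalg.inv(M).T)[:,:3];x=q[:,:2]/q[:,2:];x=x*(1+s["k1"]*(x**2).sum(1,keepdims=True));K=np.array(s["K"]);return x*[K[0,0],K[1,1]]+[K[0,2],K[1,2]]
cr=lambda u,v:(245+u*.375-.3,190+v*.375-.3)
print("foot",tp([cr(189,105)],.0506).round(4),"cap",tp([cr(201,238)],-.0194).round(4))
t=np.linspace(0,2*np.pi,60)
for nm,cx,cy,z,r in(("foot",0,0,.0506,.0085),("cap",0,0,-.0194,.009)):
    q=inv(np.c_[cx+r*np.cos(t),cy+r*np.sin(t),0*t+z]);q=(q-[245,190]+.3)/.375;print(nm,"pred centred extents crop",q.min(0).round(),q.max(0).round())
# measured widths: row profile of the vial edges
g=cv2.cvtColor(s["image"],cv2.COLOR_RGB2GRAY).astype(int)
for v in (222,228,234,250,270,280): print(v,g[v,296:346].tolist())
E
```

```text
foot [[-0.003  -0.002   0.0506]] cap [[ 0.0016  0.0006 -0.0194]]
foot pred centred extents crop [160.  55.] [237. 128.]
cap pred centred extents crop [136. 192.] [258. 301.]
222 [161, 154, 145, 136, 130, 136, 147, 126, 80, 70, 80, 79, 78, 76, 78, 77, 74, 76, 77, 75, 76, 77, 75, 76, 76, 76, 74, 73, 73, 72, 57, 56, 147, 193, 167, 133, 153, 182, 194, 194, 193, 191, 189, 188, 186, 185, 171, 171, 186, 186]
228 [140, 134, 131, 135, 151, 99, 50, 78, 84, 81, 81, 83, 84, 89, 88, 88, 89, 89, 88, 87, 89, 88, 87, 88, 87, 88, 88, 87, 87, 85, 79, 74, 65, 46, 130, 152, 150, 149, 145, 144, 184, 166, 131, 167, 185, 192, 193, 193, 193, 191]
234 [104, 94, 102, 130, 149, 103, 71, 83, 86, 86, 88, 86, 85, 87, 89, 88, 87, 88, 87, 86, 88, 88, 86, 87, 87, 86, 87, 87, 87, 85, 85, 85, 85, 82, 79, 93, 136, 149, 147, 148, 147, 146, 147, 151, 151, 148, 145, 184, 166, 127]
250 [26, 24, 24, 21, 17, 81, 118, 150, 157, 158, 161, 161, 162, 160, 160, 160, 160, 160, 160, 161, 160, 150, 137, 138, 143, 143, 142, 144, 151, 154, 151, 149, 150, 157, 166, 169, 138, 97, 82, 91, 132, 149, 154, 93, 14, 25, 25, 21, 35, 70]
270 [24, 21, 19, 39, 78, 93, 102, 108, 115, 121, 127, 126, 126, 127, 126, 126, 126, 126, 126, 126, 126, 126, 127, 126, 126, 127, 126, 126, 126, 127, 126, 126, 125, 126, 125, 126, 126, 125, 125, 126, 120, 113, 105, 88, 72, 41, 17, 23, 23, 22]
280 [21, 15, 13, 82, 109, 119, 124, 125, 125, 125, 125, 124, 124, 124, 124, 124, 125, 125, 125, 125, 124, 124, 124, 125, 126, 125, 124, 124, 124, 124, 125, 125, 124, 124, 125, 124, 124, 124, 123, 123, 124, 124, 124, 123, 115, 62, 18, 19, 20, 27]
```

```bash
cat > tilt.py <<'E'
from h import *
def tilt(s):
    M=np.array(s["mount"]);v,u=np.mgrid[200:300,290:350];uv=np.c_[u.ravel(),v.ravel()];d=s["depth"][uv[:,1],uv[:,0]]
    p=(rays(s,uv)*d[:,None])@M[:3,:3].T+M[:3,3]
    p=p[(d>0)&(np.hypot(p[:,0],p[:,1])<.016)&(p[:,2]>-.03)&(p[:,2]<.06)]
    for a in np.arange(-.025,.056,.008):
        k=p[(p[:,2]>=a)&(p[:,2]<a+.008)]
        if len(k)>8:
            A=np.c_[2*k[:,:2],np.ones(len(k))]
            y=k[:,1];print("%.3f n%d x max %.4f y %.4f..%.4f mid %.4f"%(a+.004,len(k),np.percentile(k[:,0],95),y.min(),y.max(),(y.min()+y.max())/2))
if __name__=="__main__":
    import sys;tilt(pickle.load(open(sys.argv[1],"rb")))
E
python3 tilt.py w5.pkl
```

```text
-0.021 n1274 x max 0.0108 y -0.0112..0.0118 mid 0.0003
-0.013 n797 x max 0.0109 y -0.0119..0.0121 mid 0.0001
-0.005 n267 x max 0.0109 y -0.0123..0.0120 mid -0.0002
0.003 n313 x max 0.0076 y -0.0082..0.0078 mid -0.0002
0.011 n196 x max 0.0076 y -0.0086..0.0078 mid -0.0004
0.019 n166 x max 0.0073 y -0.0090..0.0075 mid -0.0008
0.027 n125 x max 0.0070 y -0.0094..0.0070 mid -0.0012
0.035 n125 x max 0.0066 y -0.0098..0.0061 mid -0.0019
0.043 n107 x max 0.0063 y -0.0104..0.0062 mid -0.0021
0.051 n48 x max 0.0060 y -0.0105..0.0058 mid -0.0023
```

Depth slices confirm the vial leans about 2.3° along tool −x and 2.7° along −y, with its foot at (-2.3,-2.3) mm in tool axes. I'll correct that with the tool attitude on the way.

```bash
cat > go.py <<'E'
from h import *
V=np.array([-.04,-.045,1.]);V/=np.linalg.norm(V);FP=np.array([-.0023,-.0023,.0506])
def Rv(yaw=43):
    R0=att(0,yaw);return R0@R.align_vectors([[0,0,1]],[V])[0].as_matrix()
def tcp(foot,yaw=43): return np.asarray(foot)-Rv(yaw)@FP
B=np.array([.4695,.3478,.044])
def foot():
    s=telemetry.read_state();Rm=rot(s["orientation"]);print("foot",(np.array(s["tool_pos"])+Rm@FP-B).round(4),"axis",(Rm@V).round(3))
E
python3 - <<'E'
from go import *
need([((.42,-.12,.43),att(0,43),5),((.43,.04,.45),Rv(),5),((.40,.2,.44),Rv(),5),((.42,.3,.33),Rv(),5),(tcp(B+[0,0,.09]),Rv(),5)])
E
```

```text
5 rows to [ 0.42 -0.12  0.43]
[[0.62, -0.45, -0.74, -0.0, 0.0, -0.02]]
5 rows to [0.43 0.04 0.45]
[[0.58, -0.55, -0.1, -0.1, 0.09, 0.0]]
5 rows to [0.4  0.2  0.44]
[[0.43, -0.69, 0.04, 0.0, 0.0, 0.0]]
5 rows to [0.42 0.3  0.33]
[[0.39, -0.32, 0.55, 0.0, 0.0, 0.0]]
5 rows to [0.47  0.348 0.185]
[[0.32, -0.04, 0.74, 0.0, 0.0, 0.0]]
```

>>> drive_tool(moves=[[[0.3, -0.2, -0.5, 0, 0, 0, 10], [0.4, -0.3, -0.6, 0, 0, 0, 10], [0.6, -0.4, -0.6, 0, 0, 0, 10], [0.6, -0.4, -0.6, 0, 0, 0, 10], [0.6, -0.5, -0.6, 0, 0, 0, 10], [0.6, -0.5, -0.6, 0, 0, 0, 10], [0.6, -0.5, -0.4, -0.1, 0.1, 0, 10], [0.6, -0.6, -0.2, -0.1, 0.1, 0, 10]]])

```text
clock: 16.22
tool_pos: [0.4247, -0.0522, 0.447]
orientation: [0.005, 0.932, 0.362, 0.012]
force: [1.1, -0.6, -0.4]
width: 0.0166
gripper_force: 19.6
```

>>> drive_tool(moves=[[[0.6, -0.6, -0.1, -0.1, 0.1, 0, 10], [0.5, -0.6, 0, -0.1, 0.1, 0, 10], [0.5, -0.6, 0, -0.1, 0.1, 0, 10], [0.4, -0.7, 0, 0, 0, 0, 10], [0.4, -0.7, 0, 0, 0, 0, 10], [0.4, -0.7, 0, 0, 0, 0, 10], [0.3, -0.5, 0, 0, 0, 0, 10]]])

```text
clock: 16.8
tool_pos: [0.3958, 0.163, 0.4469]
orientation: [0.013, 0.931, 0.363, 0.028]
force: [0.6, -0.4, -0.5]
width: 0.017
gripper_force: 19.6
```

```bash
python3 - <<'E'
from go import *
st();foot();need([((.41,.3,.33),Rv(),6),(tcp(B+[0,0,.09]),Rv(),6)])
E
```

```text
{'clock': 16.8, 'joint_positions': [0.7193, -0.2363, -0.9775, 1.5152, -0.1782, 1.699, -1.1073], 'tool_pos': [0.3958, 0.163, 0.4469], 'orientation': [0.0127, 0.9314, 0.3627, 0.0277], 'force': [0.6486, -0.3938, -0.5062], 'width': 0.017, 'gripper_force': 19.5819}
foot [-0.0739 -0.1848  0.3522] axis [ 0.001  0.002 -1.   ]
6 rows to [0.41 0.3  0.33]
[[0.41, -0.4, 0.49, -0.0, -0.0, -0.02]]
6 rows to [0.47  0.348 0.185]
[[0.29, -0.0, 0.62, 0.0, 0.0, 0.0]]
```

>>> drive_tool(moves=[[[0.4, -0.4, 0.3, 0, 0, 0, 10], [0.4, -0.4, 0.5, 0, 0, 0, 10], [0.4, -0.4, 0.5, 0, 0, 0, 10], [0.4, -0.4, 0.5, 0, 0, 0, 10], [0.4, -0.4, 0.5, 0, 0, 0, 10], [0.4, -0.4, 0.6, 0, 0, 0, 10]]])

```text
clock: 17.3
tool_pos: [0.4109, 0.2961, 0.3317]
orientation: [0.013, 0.932, 0.361, 0.03]
force: [0.7, -3.3, 1.0]
width: 0.017
gripper_force: 19.6
```

>>> drive_tool(moves=[[[0.3, 0, 0.6, 0, 0, 0, 10], [0.3, 0, 0.6, 0, 0, 0, 10], [0.3, 0, 0.6, 0, 0, 0, 10], [0.3, 0, 0.6, 0, 0, 0, 10], [0.3, 0, 0.6, 0, 0, 0, 10], [0.2, 0, 0.2, 0, 0, 0, 10], [0, 0, 0, 0, 0, 0, 10]]])

```text
clock: 17.88
tool_pos: [0.4679, 0.3405, 0.2036]
orientation: [0.013, 0.932, 0.362, 0.026]
force: [-0.5, -0.3, 0.3]
width: 0.0167
gripper_force: 19.7
```

```bash
python3 - <<'E'
from go import *
st();foot();need([(tcp(B+[0,0,.08]),Rv(),1)])
s=snap("wrist");save(s,"w6.png");pickle.dump(s,open("w6.pkl","wb"))
import tilt;tilt.tilt(s)
a=cv2.imread("pics/w6.png");cv2.imwrite("pics/w6c.png",cv2.resize(a[80:330,200:440],None,fx=2.4,fy=2.4,interpolation=cv2.INTER_CUBIC))
E
```

```text
{'clock': 17.8833, 'joint_positions': [0.2019, 0.4682, -1.1972, 1.621, 0.4976, 1.3364, -1.8957], 'tool_pos': [0.4679, 0.3405, 0.2036], 'orientation': [0.0126, 0.9317, 0.362, 0.0257], 'force': [-0.5186, -0.2658, 0.2779], 'width': 0.0167, 'gripper_force': 19.68}
foot [-0.002  -0.0074  0.1089] axis [-0.003  0.001 -1.   ]
1 rows to [0.47  0.348 0.175]
[[0.13, -0.14, 0.72, -0.03, 0.02, -0.11]]
-0.021 n1172 x max 0.0108 y -0.0112..0.0118 mid 0.0003
-0.013 n872 x max 0.0108 y -0.0119..0.0123 mid 0.0002
-0.005 n278 x max 0.0109 y -0.0120..0.0119 mid -0.0000
0.003 n308 x max 0.0075 y -0.0083..0.0078 mid -0.0002
0.011 n208 x max 0.0074 y -0.0087..0.0078 mid -0.0005
0.019 n152 x max 0.0073 y -0.0091..0.0074 mid -0.0008
0.027 n136 x max 0.0069 y -0.0095..0.0072 mid -0.0011
0.035 n120 x max 0.0064 y -0.0100..0.0061 mid -0.0020
0.043 n106 x max 0.0061 y -0.0104..0.0067 mid -0.0018
0.051 n52 x max 0.0058 y -0.0105..0.0053 mid -0.0026
```

View pics/w6c.png

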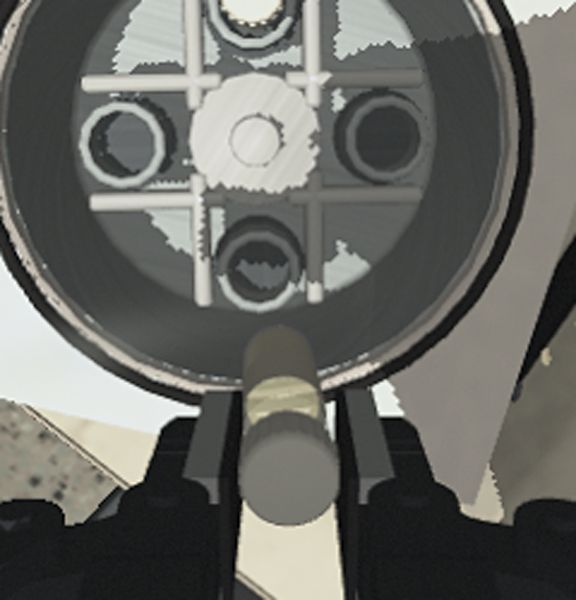

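The crop shows the target bucket's mouth at about (260,270), with the side buckets at (122,146) and (381,136). The vial's foot is above and in front of it. I'll re-measure the bucket from here.

```bash
python3 - <<'E'
from go import *
s=pickle.load(open("w6.pkl","rb"));g=cv2.cvtColor(s["image"],cv2.COLOR_RGB2GRAY)
G=cv2.resize(g[80:220,220:390],None,fx=6,fy=6,interpolation=cv2.INTER_CUBIC)
c=cv2.HoughCircles(G,cv2.HOUGH_GRADIENT,1,180,param1=80,param2=25,minRadius=75,maxRadius=125)
for u,v,r in c[0][:8]:
    p=[(u+.5)/6-.5+220,(v+.5)/6-.5+80];print(np.round(p,1),round(r/6,1),plane(s,[p],.084)[0].round(4))
for q in((260,270),(122,146),(381,136)):
    print(q,plane(s,[(200+q[0]/2.4-.3,80+q[1]/2.4-.3)],.084)[0].round(4))
# ring mouth via depth
P=cloud(s);d=P-B
for nm,cc in(("B",(.4695,.3478)),("L",(.471,.4065)),("R",(.529,.346))):
    k=(abs(P[...,2]-.084)<.003)&(np.hypot(P[...,0]-cc[0],P[...,1]-cc[1])<.017);w=P[k][:,:2]
    A=np.c_[2*w,np.ones(len(w))];o=np.linalg.lstsq(A,(w**2).sum(1),rcond=None)[0];print(nm,k.sum(),o[:2].round(4),np.sqrt(o[2]+o[:2]@o[:2]).round(4))
E
```

```text
[250.2 139.8] 14.0 [0.4714 0.4072 0.084 ]
[304.5  80.7] 18.6 [0.5306 0.4056 0.084 ]
[307.3 191.2] 17.9 [0.4709 0.349  0.084 ]
(260, 270) [0.4706 0.348  0.084 ]
(122, 146) [0.4712 0.4067 0.084 ]
(381, 136) [0.5282 0.3485 0.084 ]
B 389 [0.47   0.3484] 0.012
L 431 [0.4714 0.4068] 0.012
R 419 [0.5289 0.3465] 0.0119
```

```bash
sed -i 's/\[.4695,.3478,.044\]/[.4700,.3483,.044]/' go.py; python3 - <<'E'
from go import *
need([(tcp(B+[0,0,.108]),Rv(42.4),2),(tcp(B+[0,0,.052]),Rv(42.4),4)])
E
```

```text
2 rows to [0.47  0.348 0.203]
[[0.09, -0.05, 0.04, -0.01, -0.0, 0.01]]
4 rows to [0.47  0.348 0.147]
[[-0.01, -0.02, 0.35, 0.0, 0.0, 0.0]]
```

>>> drive_tool(moves=[[[0.09, -0.05, 0, 0, 0, 0, 10], [0.09, -0.05, 0.1, 0, 0, 0, 10], [0, -0.02, 0.3, 0, 0, 0, 10], [0, -0.02, 0.4, 0, 0, 0, 10], [0, -0.02, 0.4, 0, 0, 0, 10], [0, -0.02, 0.2, 0, 0, 0, 10], [0, 0, 0, 0, 0, 0, 10], [0, 0, 0, 0, 0, 0, 10]]])

```text
clock: 18.6
tool_pos: [0.4723, 0.3509, 0.1513]
orientation: [0.013, 0.932, 0.362, 0.028]
force: [0.6, 0.4, 0.7]
width: 0.0167
gripper_force: 19.7
```

```bash
python3 - <<'E'
from go import *
st();foot();need([(tcp(B+[0,0,.05]),Rv(42.4),1)])
s=snap("wrist");pickle.dump(s,open("w7.pkl","wb"))
P=cloud(s)
for nm,cc in(("B",B[:2]),("L",(.471,.4065)),("R",(.529,.346))):
    k=(abs(P[...,2]-.084)<.003)&(np.hypot(P[...,0]-cc[0],P[...,1]-cc[1])<.017);w=P[k][:,:2]
    if len(w)>20:
        A=np.c_[2*w,np.ones(len(w))];o=np.linalg.lstsq(A,(w**2).sum(1),rcond=None)[0];print(nm,k.sum(),o[:2].round(4),np.sqrt(o[2]+o[:2]@o[:2]).round(4))
import tilt;tilt.tilt(s)
E
```

```text
{'clock': 18.6, 'joint_positions': [0.1448, 0.5309, -1.148, 1.6634, 0.5625, 1.2556, -1.9497], 'tool_pos': [0.4723, 0.3509, 0.1513], 'orientation': [0.0127, 0.9318, 0.3617, 0.0282], 'force': [0.5803, 0.4113, 0.6954], 'width': 0.0167, 'gripper_force': 19.6798}
foot [0.0022 0.0026 0.0566] axis [ 0.002  0.003 -1.   ]
1 rows to [0.47  0.348 0.145]
[[-0.09, 0.0, 0.16, -0.01, -0.04, 0.0]]
B 394 [0.47   0.3484] 0.012
L 649 [0.4716 0.4072] 0.0118
R 639 [0.529  0.3467] 0.0118
-0.021 n1182 x max 0.0107 y -0.0112..0.0118 mid 0.0003
-0.013 n874 x max 0.0108 y -0.0119..0.0123 mid 0.0002
-0.005 n273 x max 0.0108 y -0.0119..0.0118 mid -0.0000
0.003 n305 x max 0.0075 y -0.0083..0.0089 mid 0.0003
0.011 n201 x max 0.0074 y -0.0087..0.0078 mid -0.0004
0.019 n159 x max 0.0073 y -0.0091..0.0074 mid -0.0009
0.027 n131 x max 0.0069 y -0.0095..0.0072 mid -0.0011
0.035 n122 x max 0.0066 y -0.0099..0.0061 mid -0.0019
0.043 n113 x max 0.0062 y -0.0104..0.0062 mid -0.0021
0.051 n46 x max 0.0060 y -0.0106..0.0053 mid -0.0026
```

>>> drive_tool(moves=[[[-0.08, 0, 0.1, 0, 0, 0, 10], [0, 0, 0.15, 0, 0, 0, 10], [0, 0, 0, 0, 0, 0, 10], [0, 0, 0, 0, 0, 0, 10]]])

```text
clock: 18.98
tool_pos: [0.4707, 0.3484, 0.1409]
orientation: [0.013, 0.932, 0.361, 0.028]
force: [0.2, -0.5, -0.3]
width: 0.017
gripper_force: 19.7
```

```bash
python3 - <<'E'
from go import *
st();foot();need([(tcp(B+[0,0,.03]),Rv(42.4),1)])
E
```

```text
{'clock': 18.9833, 'joint_positions': [0.1463, 0.5355, -1.143, 1.6816, 0.5697, 1.2363, -1.9558], 'tool_pos': [0.4707, 0.3484, 0.1409], 'orientation': [0.0129, 0.9319, 0.3615, 0.0282], 'force': [0.1737, -0.4992, -0.3349], 'width': 0.017, 'gripper_force': 19.6798}
foot [0.0006 0.0001 0.0462] axis [ 0.002  0.003 -1.   ]
1 rows to [0.47  0.348 0.125]
[[-0.03, -0.03, 0.4, -0.01, -0.04, -0.0]]
```

Centred to within 0.6 mm, so I'll insert slowly.

>>> drive_tool(moves=[[[-0.01, -0.01, 0.1, 0, 0, 0, 10], [0, 0, 0.1, 0, 0, 0, 10], [0, 0, 0.1, 0, 0, 0, 10], [0, 0, 0.1, 0, 0, 0, 10], [0, 0, 0, 0, 0, 0, 10]]])

```text
clock: 19.4
tool_pos: [0.4709, 0.3483, 0.1241]
orientation: [0.013, 0.932, 0.362, 0.028]
force: [-0.4, 0.2, -0.4]
width: 0.0168
gripper_force: 19.7
```

```bash
python3 - <<'E'
from go import *
foot();need([(tcp(B+[0,0,.003]),Rv(42.4),1)])
E
```

```text
foot [ 0.0008 -0.      0.0294] axis [ 0.001  0.002 -1.   ]
1 rows to [0.47  0.348 0.098]
[[-0.04, -0.04, 0.66, -0.01, -0.03, 0.0]]
```

>>> drive_tool(moves=[[[-0.02, -0.01, 0.1, 0, 0, 0, 10], [0, -0.01, 0.1, 0, 0, 0, 10], [0, -0.01, 0.1, 0, 0, 0, 10], [0, 0, 0.1, 0, 0, 0, 10], [0, 0, 0.1, 0, 0, 0, 10], [0, 0, 0, 0, 0, 0, 10]]])

```text
clock: 19.9
tool_pos: [0.4708, 0.3486, 0.1041]
orientation: [0.013, 0.932, 0.362, 0.028]
force: [0.1, 0.0, -0.2]
width: 0.017
gripper_force: 19.7
```

```bash
python3 - <<'E'
from go import *
foot();need([(tcp(B+[0,0,.001]),Rv(42.4),1)])
E
```

```text
foot [0.0006 0.0002 0.0094] axis [ 0.001  0.002 -1.   ]
1 rows to [0.47  0.348 0.096]
[[-0.02, -0.02, 0.21, -0.01, -0.03, 0.0]]
```

>>> drive_tool(moves=[[[0, 0, 0.08, 0, 0, 0, 10], [0, 0, 0.06, 0, 0, 0, 10], [0, 0, 0.04, 0, 0, 0, 10], [0, 0, 0, 0, 0, 0, 10]]])

```text
clock: 20.23
tool_pos: [0.4714, 0.3488, 0.0976]
orientation: [0.013, 0.932, 0.362, 0.028]
force: [0.3, 0.0, -1.5]
width: 0.0166
gripper_force: 19.7
```

>>> drive_tool(moves=[[[0, 0, 0.02, 0, 0, 0, 10], [0, 0, 0.02, 0, 0, 0, 10], [0, 0, 0, 0, 0, 0, 10]]])

```text
clock: 20.48
tool_pos: [0.4716, 0.3489, 0.0963]
orientation: [0.013, 0.932, 0.362, 0.028]
force: [0.7, 0.3, -0.1]
width: 0.0169
gripper_force: 19.7
```

```bash
python3 - <<'E'
from go import *
foot();cf()
E
```

```text
foot [0.0015 0.0006 0.0016] axis [ 0.002  0.003 -1.   ]
t 20.48 c-frame -0.0472 -0.0089 0.0963 lean 3.1 zy -0.032 | F fwd 0.7 side -0.1 up -0.1 hinge r 0.1435 ang 187.9 q [0.12, 0.58, -1.1, 1.72, 0.62, 1.17, -1.99]
```

>>> drive_tool(moves=[[[-0.03, 0, 0.02, 0, 0, 0, 10], [0, 0, 0.02, 0, 0, 0, 10], [0, 0, 0, 0, 0, 0, 10]]])

```text
clock: 20.73
tool_pos: [0.471, 0.3484, 0.095]
orientation: [0.013, 0.932, 0.362, 0.029]
force: [-0.2, -0.1, 2.7]
width: 0.0164
gripper_force: 19.9
```

>>> drive_tool(moves=[[[0, 0, 0.02, 0, 0, 0, 10], [0, 0, 0, 0, 0, 0, 10]]])

```text
clock: 20.9
tool_pos: [0.4714, 0.3488, 0.0949]
orientation: [0.012, 0.932, 0.362, 0.029]
force: [-0.8, 0.2, 8.1]
width: 0.0165
gripper_force: 20.3
```

```bash
python3 - <<'E'
from go import *
foot();cf()
E
```

```text
foot [0.0014 0.0006 0.0002] axis [ 0.004  0.004 -1.   ]
t 20.90 c-frame -0.0473 -0.0089 0.0949 lean 3.2 zy -0.032 | F fwd -0.6 side 0.6 up 8.1 hinge r 0.1439 ang 188.4 q [0.12, 0.58, -1.1, 1.73, 0.62, 1.16, -1.99]
```

The foot is on the bucket floor (0.2 mm). I'll ease off and release.

>>> drive_tool(moves=[[[0, 0, -0.03, 0, 0, 0, 10], [0, 0, 0, 0, 0, 0, 18], [0, 0, 0, 0, 0, 0, 22], [0, 0, 0, 0, 0, 0, 27], [0, 0, 0, 0, 0, 0, 30], [0, 0, 0, 0, 0, 0, 30], [0, 0, 0, 0, 0, 0, 30]]])

```text
clock: 21.48
tool_pos: [0.4707, 0.3481, 0.095]
orientation: [0.013, 0.932, 0.362, 0.028]
force: [0.6, 0.1, -0.5]
width: 0.03
gripper_force: 0.0
```

>>> drive_tool(moves=[[[0, 0, -0.1, 0, 0, 0, 30], [0, 0, -0.2, 0, 0, 0, 30], [0, 0, -0.3, 0, 0, 0, 30], [0, 0, -0.4, 0, 0, 0, 30], [0, 0, -0.5, 0, 0, 0, 30], [0, 0, -0.5, 0, 0, 0, 30], [0, 0, -0.5, 0, 0, 0, 30], [0, 0, -0.5, 0, 0, 0, 30]]])

```text
clock: 22.15
tool_pos: [0.463, 0.3489, 0.2176]
orientation: [0.013, 0.932, 0.362, 0.029]
force: [1.7, -0.6, -0.2]
width: 0.0299
gripper_force: 0.0
```

>>> drive_tool(moves=[[[-0.4, 0, -0.4, 0, 0, 0, 30], [-0.4, 0, -0.4, 0, 0, 0, 30], [-0.4, 0, -0.4, 0, 0, 0, 30], [-0.4, 0, -0.2, 0, 0, 0, 30], [0, 0, 0, 0, 0, 0, 30], [0, 0, 0, 0, 0, 0, 30]]])

```text
clock: 22.65
tool_pos: [0.413, 0.3052, 0.2694]
orientation: [0.014, 0.932, 0.361, 0.03]
force: [0.7, -0.1, -0.6]
width: 0.0301
gripper_force: 0.0
```

```bash
python3 - <<'E'
from go import *
st();lidang("s9.png");s=snap("wrist");save(s,"w8.png");P=cloud(s)
for nm,cc in(("placed",B[:2]),("loaded",(.5296,.4046))):
    k=(P[...,2]>.105)&(P[...,2]<.13)&(np.hypot(P[...,0]-cc[0],P[...,1]-cc[1])<.02);w=P[k];print(nm,k.sum(),w.mean(0).round(4),np.median(w[:,2]).round(4))
t=snap("top");Q=cloud(t)
for e in((281,240),(375,220)):print(e,Q[e[1],e[0]].round(3))
z=Q[...,2];k=(z>.03)&(z<.06);k[:230]=0;k[:,:380]=0;k[:,470:]=0;k[262:]=0
c=max(cv2.findContours(k.astype(np.uint8),cv2.RETR_EXTERNAL,cv2.CHAIN_APPROX_NONE)[0],key=cv2.contourArea)
print("rack",cv2.minAreaRect((plane(t,c.reshape(-1,2),.046)[:,:2]*1000).astype(np.float32)))
b=cv2.imread("pics/s9.png");a=cv2.imread("pics/w8.png")
o=np.zeros((560,800,3),np.uint8);o[:,:400]=cv2.resize(a[20:300,220:420],(400,560));o[:400,400:]=cv2.resize(b[130:350,190:410],(400,400));cv2.imwrite("pics/m9.png",o)
E
```

```text
{'clock': 22.65, 'joint_positions': [0.4689, 0.2348, -1.3672, 1.6854, 0.2889, 1.3769, -1.7717], 'tool_pos': [0.413, 0.3052, 0.2694], 'orientation': [0.0139, 0.932, 0.361, 0.0297], 'force': [0.665, -0.0673, -0.6023], 'width': 0.0301, 'gripper_force': 0.0}
lid pts 731 angle 93.01441435567047 [0.113 0.091 0.237]
placed 340 [0.4713 0.3474 0.1122] 0.1123
loaded 364 [0.5287 0.4039 0.1122] 0.1126
(281, 240) [0.413 0.152 0.078]
(375, 220) [ 0.476 -0.134  0.005]
rack ((398.540771484375, -282.2550354003906), (174.74305725097656, 61.717613220214844), 82.1825942993164)
```

View pics/m9.png

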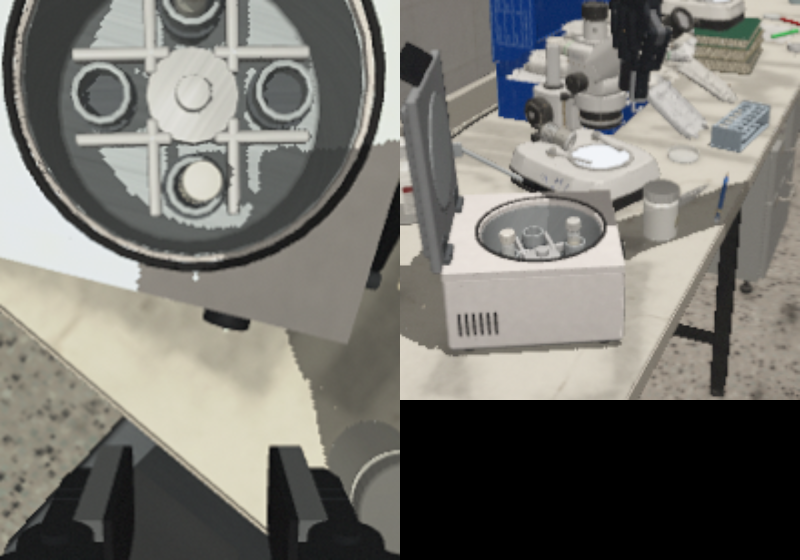

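The vial is home at crop (200,182), with the same cap height as the loaded one (112 mm). The lid stays at 93°, the bystanders have not moved, and the arm is clear.

```bash
python3 -c "
from rig import env;print(env.sign_off())"
```

```text
the job is handed in; nothing more can be done
None
```

Done and handed in: the lid stays open by itself on the strut at about 93°, and the vial is fully home in the bucket opposite the loaded one. The jar, petri dish and rack re-measured in place (tweezers not re-measured), and the arm is clear.

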